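# Bring the big sample vial to the front and lock the carousel

## Robot

A 7-joint arm with a two-finger parallel gripper is mounted at the origin on the work surface. World frame = base frame: x ahead of the robot, y to its left, z up, the work surface at z = 0. Lengths are in m, angles in rad, forces in N, time in s.
With the tool pointing down it reaches from about 0.425 to 0.925 m from the base axis. Payload 6.8 kg.
Tool frame: the origin (TCP) lies midway between the tips of the shut fingers; the grasp point (between the pads) lies 19 mm behind it; x points along the fingers, y is the direction in which the jaws open and shut, and the axes are right-handed (so a half turn about x gives the same grasp; the last joint's range is limited). The gripper opens to 88 mm and grips with 3 to 60 N. Pads are 20 mm wide; open, the fingers measure 115 mm over their backs; the gripper's body (75 mm by 178 mm) begins 61 mm behind the grasp point.
Start: joints at [1.191, 0.477, 0.022, 1.555, -0.011, 1.109, -0.083], TCP at [0.181, -0.65, 0.223] pointing down, gripper open.
Joint ranges: [-2.96, 2.96], [-0.34, 2.1], [-1.41, 1.46], [0.24, 2.44], [-1.37, 4.51], [0.17, 1.92], [-2.96, 2.96]. Speed limits (rad/s): [2.39, 2.39, 3.14, 3.14, 3.14, 3.14, 3.14].

## Interface

Orientations are given as a unit quaternion [x, y, z, w].
In Python, from station import sensors, capture, get_calibration, close_job gives the robot as it stands.
- The arm moves only by the tool servo_tool, never from a script. Its argument "steps" is a list of rows, each an object of numbers: "tx", "ty", "tz": the shift along the tool's x, y, z as a fraction of full scale; "ax", "ay", "az": the turn, a rotation vector about the tool's x, y, z as a fraction of full scale; "claw": the opening, from -1 (shut) to 1 (fully open). A call has exactly 5 rows; each row shifts and turns the pose as measured when the row begins, along the tool's axes as they then stand; what a row does not reach is not made up. Full scale, the value 1, is 0.03 m for a shift and 0.12 rad for a turn. A row lasts 1/10 s, in which the tool goes at most 50 mm and 8.59 degrees, less where a joint would pass 70% of its speed; a pose out of reach is approached as far as the arm can. A call with a number of a shift or a turn outside -1 to 1 is refused whole. A call with a gripper value outside its range is refused whole. The fingers move at their own pace and stop on an object; "newtons" is the grip in N (left out, the last holds). Time passes only in rows, so rows that do not move let the fingers close, or fill a call up. It gives the time, the measured TCP pose, the force and the opening at its end, in the units of the state.
- sensors.get_state(): the state, without advancing time (a new reading comes with each control period).
- capture(name): name is "scene" or "top" or "wrist"; returns the picture (480x640x3 uint8, red, green, blue); there is no depth.
- get_calibration(name): a dict with "intrinsics" (3x3 intrinsics, pixels), "k1" (the pictures are not rectified: a ray, as slopes to the right and down, at radius r is drawn at 1 + k1 r^2 times it, then the intrinsics apply), "world_to_cam" (4x4, takes a point from world to camera coordinates); the wrist camera has in their place "T_tool_cam" (4x4, takes a point from camera to tool coordinates, whose origin is the TCP and whose axes are the tool frame's). Camera axes: x right, y down, z forward; pixel columns grow to the right and rows downward; lengths in m; the calibration is good to about 2 mm. A picture is of the moment at which its call begins: read the wrist's pose just before it. get_calibration takes no time and is no camera call.
- close_job(): hands the job in, once; it reports no verdict.
The state is a dict: "time": time; "joint_positions": joint angles; "joint_velocities": joint speeds; "effort": joint torques, N m; "tcp_pos": TCP position; "orientation": TCP orientation; "wrist_force": force on the tool from outside, world axes, zero at the start; "moment": the same for the moment, N m; "finger_gap": finger opening in m.
Only numpy, scipy, OpenCV 4.12 (cv2) and the standard library are available. Lean on these libraries where they do the work, as an engineer would, in place of code of your own. Each camera call takes 0.05 s, during which the arm holds its last target. There are 200 camera calls.

## Task

Gently push the vial carousel round by its rim posts, with the locking pin still in its holder, until the one big vial faces the front pointer. Then take the locking pin, put it through the notch in front of the big vial, feel for the socket hidden under the rim (moving the pin in the notch brings the carousel along) and seat the pin fully home, upright, without forcing it. Let go, and leave the other glassware alone.

Things in the scene. Friction and masses are not known exactly. Their poses are not given: they have to be found in the camera images.
- stand: Fixed grey stand of the vial carousel. Origin on the table under the turning axis, z up, front = its -x. The robot must not push on the carousel or stand with more than 20 N, nor press the pin on them with more than 30 N. The disc turns either way without end, stiffly (about 3.5 N at a rim post), and stays where it is left.
- front_pointer (a point): Tip of the stand's front pointer: a low upright grey fin, 8 mm wide, 30 mm high, on the front line, 133 to 157 mm from the axis. The bar and rails that carry it are 10 mm high.
- hub (a point): Centre of the orange turning disc, on the axis, at its top face (38 mm above the table). The disc is twelve-sided, 239 mm across flats, 8 mm thick. Round its edge are 6 notches, every 60 deg, 14 mm wide, open outwards, running in to 96 mm from the axis. The steel hub is 24 mm wide, 14 mm high.
- rim_post (a point): Centre of the top of the rim post 0.524 rad counter-clockwise of the big vial. Six such round posts, 12 mm in diameter, 30 mm tall (tops 68 mm above the table), stand midway between the notches, centres 107 mm from the axis: the places to push.
- block_nominal (a point): Middle setting of the socket, on the front line, 106 mm from the axis, 26 mm above the table (4 mm below the disc): the top of a steel block 50 mm wide, 30 mm deep under the rim. Its one round socket, 13.5 mm in diameter, goes down to the table. The block is adjustable: the true socket lies up to 11 mm to either side along the stand's y and is not measured; the block itself does not move.
- carousel (a joint): Angle of the disc, rad, counter-clockwise seen from above. 0 (or a whole turn, 6.283) = big vial and its notch on the stand's front line; at value a they lie at angle a counter-clockwise from there.
- big_vial (a point): Centre of the top of the big vial's cap: glass with black cap, 36 mm wide, top 104 mm above the table. In line with each notch, 58 mm from the axis, a vial is clipped in (not removable): this one and five small ones, 22 mm wide, tops 83 mm above the table.
- big_notch (a point): Point in the big vial's notch, 106 mm from the axis, level with the disc's top face (38 mm above the table): the pin's axis goes here.
- pin: Loose upright steel pin, 90 g. Origin at its lower tip, z up. From the tip: cone 9.6 mm wide growing to 12 over 2.5 mm, 12 mm shaft to 30 mm, 22 mm collar from 30 to 36, black round grip 20 mm wide from 36 to 86. In the holder its tip is 4 mm above the table. Fully home: collar on the disc, tip 8 mm above the table. Standing on the steel block, not in the socket: tip at 26 mm.
- holder: Fixed blue block 60 x 60 x 34 mm with a 16 mm hole in the middle that holds the pin. Origin under its centre. It stands to the left or to the right of the carousel.
- beaker: Loose glass beaker, 66 mm wide, 75 mm tall, origin under its centre. Bystander, on the opposite side to the holder.
- flask: Loose conical glass flask, 64 mm wide, 88 mm tall, origin under its centre. Bystander.
- wash_tub: Loose white open tub, 90 x 70 x 35 mm, origin under its centre. Bystander.
Things that resemble listed ones, but are neither listed nor needed, are in the scene too. Of the things that look like the pin, take the one that is nearest to the robot's base at the start.

How it is judged:
By the outcome, as a careful person would: the job done as asked, in the order asked, and still so for the second after the job is handed in, with the robot touching nothing.
It also fails if it takes over 72 s, if anything falls off the work surface, if the arm or the gripper's body presses on something with over 40 N, if the wrist force passes 120 N, or if a joint passes its speed limit or range.

## Working session

There is one attempt and no reset: what is moved stays moved. The work goes in short steps, Python scripts to look and compute and a tool call to move; the robot and the scene stay as the last step left them, time stands still between calls to the robot, and variables do not carry over. Pictures are saved under pics/ and viewed, about 8 in all and at most 12, crops included, and the job is handed in when it is done.

Besides the shell and the picture viewer there is one more tool, called after ">>>" in YAML: its name, and indented under it one key for each argument. servo_tool: Moves the arm, as the interface text tells. Its arguments: {"type":"object","properties":{"steps":{"type":"array"},"newtons":{"type":"number"}},"required":["steps"]}

```bash
mkdir -p pics; ls; cat > h.py <<'E'
import numpy as np, cv2
from station import sensors, capture, get_calibration, close_job
from scipy.spatial.transform import Rotation as R
def snap(n,f):
    s=sensors.get_state(); im=capture(n); cv2.imwrite('pics/'+f,im[:,:,::-1]); return s,im
def ray(n,u,v,s=None):
    c=get_calibration(n);K=np.array(c['intrinsics']);k1=c['k1']
    p=cv2.undistortPoints(np.array([[[u,v]]],float),K,np.array([k1,0,0,0.]))[0,0]
    d=np.array([p[0],p[1],1.])
    if n=='wrist':
        T=np.array(c['T_tool_cam']);Q=R.from_quat(s['orientation']).as_matrix()
        return Q@T[:3,3]+np.array(s['tcp_pos']),Q@T[:3,:3]@d
    W=np.array(c['world_to_cam']);return -W[:3,:3].T@W[:3,3],W[:3,:3].T@d
def at(n,u,v,z,s=None):
    o,d=ray(n,u,v,s);return o+d*(z-o[2])/d[2]
def st():
    s=sensors.get_state();print(round(s['time'],2),np.round(s['tcp_pos'],4),np.round(R.from_quat(s['orientation']).as_matrix(),3).tolist(),np.round(s['wrist_force'],1),round(s['finger_gap'],4),np.round(s['joint_positions'],2));return s
E
python3 - <<'E'
from h import *
st(); snap('scene','s0.png'); snap('top','t0.png')
for n in('scene','top','wrist'):print(n,get_calibration(n))
E
```

```text
pics
0.0 [ 0.1811 -0.6496  0.2217] [[-0.001, 0.269, -0.963], [0.002, -0.963, -0.269], [-1.0, -0.002, 0.0]] [-0.2 -0.4 -0.3] 0.0878 [ 1.19  0.48  0.02  1.56 -0.01  1.11 -0.08]
scene {'intrinsics': array([[517.68712182,   0.        , 305.02123946],
       [  0.        , 517.68712182, 240.62009313],
       [  0.        ,   0.        ,   1.        ]]), 'k1': 0.05016523781528056, 'world_to_cam': array([[-0.8258144 ,  0.56370469,  0.01635811,  0.43868092],
       [ 0.31154678,  0.48020338, -0.81996543, -0.12899231],
       [-0.47007358, -0.67204295, -0.57217925,  1.43024268],
       [ 0.        ,  0.        ,  0.        ,  1.        ]])}
top {'intrinsics': array([[436.55690576,   0.        , 329.15818667],
       [  0.        , 436.55690576, 238.38570634],
       [  0.        ,   0.        ,   1.        ]]), 'k1': -0.08261738234742282, 'world_to_cam': array([[-0.01022827, -0.99979747,  0.01733181,  0.03872813],
       [-0.9847926 ,  0.00706552, -0.17359035,  0.61249339],
       [ 0.17343274, -0.01884377, -0.98466542,  0.86705693],
       [ 0.        ,  0.        ,  0.        ,  1.        ]])}
wrist {'intrinsics': array([[345.00028578,   0.        , 317.98886916],
       [  0.        , 345.00028578, 240.43569106],
       [  0.        ,   0.        ,   1.        ]]), 'k1': -0.054123144015278624, 'T_tool_cam': array([[ 1.64357981e-04, -2.91044323e-01,  9.56709556e-01,
        -1.61925572e-01],
       [ 9.99999877e-01,  4.95760836e-04, -2.09777185e-05,
         1.02992556e-03],
       [-4.68193684e-04,  9.56709442e-01,  2.91044368e-01,
        -8.08581472e-02],
       [ 0.00000000e+00,  0.00000000e+00,  0.00000000e+00,
         1.00000000e+00]])}
```

View pics/t0.png

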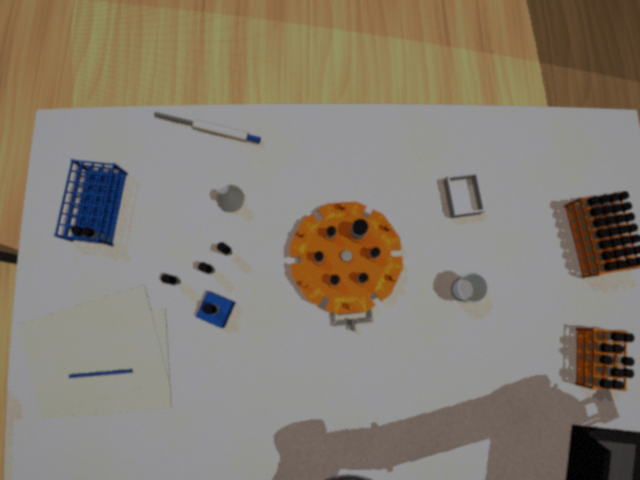

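View pics/s0.png

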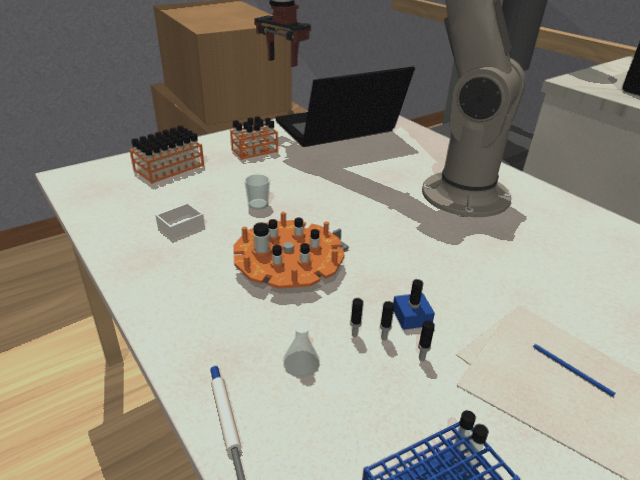

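The top view shows the hub at (346,256), the pointer at (350,323), the big vial's cap at (360,228) and the pin in the blue holder at (215,309), nearest the base. The flask is at (230,198) and the beaker at (466,288).

```bash
python3 - <<'E'
from h import *
for nm,u,v,z in[('hub',346,256,.052),('pointer',350,325,.03),('cap',360,228,.104),('pin',209,309,.09),('flask',231,200,.03),('beaker',466,288,.04),('tub',463,196,.03),('holder',216,309,.034)]:print(nm,np.round(at('top',u,v,z)[:2],4))
im=cv2.imread('pics/t0.png');a=cv2.resize(im[190:340,270:420],(600,600),interpolation=2);b=cv2.resize(im[230:340,150:250][:,:],(200,220),interpolation=2)
c=np.zeros((600,800,3),np.uint8);c[:,:600]=a;c[:220,600:]=b;cv2.imwrite('pics/c0.png',c)
E
```

```text
hub [ 0.5752 -0.0016]
pointer [ 0.4321 -0.0089]
cap [ 0.6245 -0.0276]
pin [0.4665 0.2727]
flask [0.7041 0.2479]
beaker [ 0.5059 -0.257 ]
tub [ 0.7108 -0.2668]
holder [0.4673 0.2722]
```

View pics/c0.png

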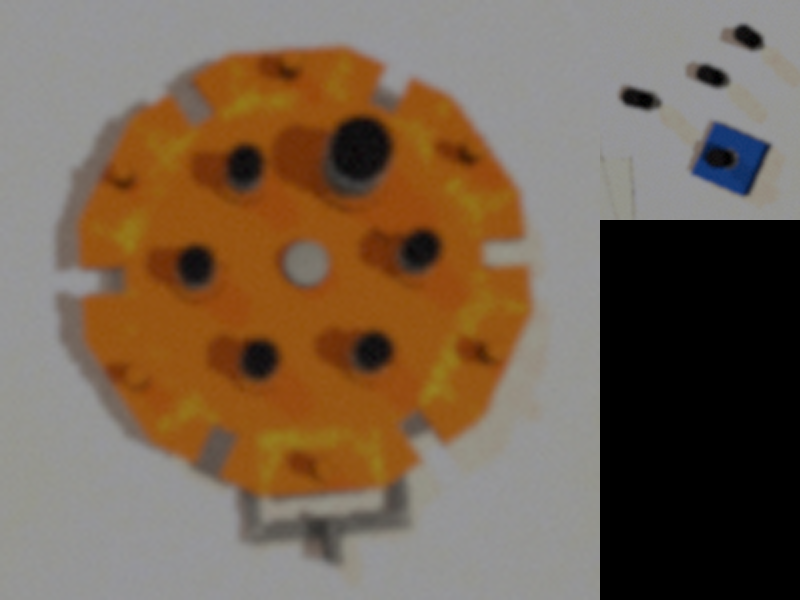

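The enlarged crop puts the big vial at the back right of the hub, so the carousel angle is about +2.6 rad and I'll turn it clockwise. I'll drive a rim post round the front, starting from the post on the right side.

```bash
cat >> h.py <<'E'
HUB=np.array([.5752,-.0016])
def plan(goal,psi=None,n=5,claw=None):
    """rows from the current pose to goal with tool straight down, tool-y azimuth psi"""
    s=sensors.get_state();p=np.array(s['tcp_pos']);Q=R.from_quat(s['orientation'])
    if psi is None: psi=np.arctan2(*Q.as_matrix()[[1,0],1])
    y=np.array([np.cos(psi),np.sin(psi),0]);x=np.array([0,0,-1.])
    G=R.from_matrix(np.c_[x,y,np.cross(x,y)])
    w=(G*Q.inv()).as_rotvec()/n; dp=(np.array(goal)-p)/n
    for i in range(n):
        t=Q.inv().apply(dp)/.03; a=Q.inv().apply(w)/.12
        print('{"tx":%.2f,"ty":%.2f,"tz":%.2f,"ax":%.2f,"ay":%.2f,"az":%.2f%s}'%(*t,*a,'' if claw is None else ',"claw":%g'%claw))
        if (i+1)%5==0:print()
        Q=R.from_rotvec(w)*Q;p=p+dp
E
python3 - <<'E'
from h import *
plan([.547,-.105,.20],1.3,25,-1)
E
```

```text
{"tx":0.03,"ty":-0.57,"tz":-0.67,"ax":-0.87,"ay":-0.00,"az":0.00,"claw":-1}
{"tx":0.03,"ty":-0.50,"tz":-0.72,"ax":-0.87,"ay":-0.00,"az":0.00,"claw":-1}
{"tx":0.03,"ty":-0.42,"tz":-0.77,"ax":-0.87,"ay":-0.00,"az":0.00,"claw":-1}
{"tx":0.03,"ty":-0.34,"tz":-0.81,"ax":-0.87,"ay":-0.00,"az":0.00,"claw":-1}
{"tx":0.03,"ty":-0.25,"tz":-0.84,"ax":-0.87,"ay":-0.00,"az":0.00,"claw":-1}

{"tx":0.03,"ty":-0.16,"tz":-0.86,"ax":-0.87,"ay":-0.00,"az":0.00,"claw":-1}
{"tx":0.03,"ty":-0.07,"tz":-0.87,"ax":-0.87,"ay":-0.00,"az":0.00,"claw":-1}
{"tx":0.03,"ty":0.02,"tz":-0.87,"ax":-0.87,"ay":-0.00,"az":0.00,"claw":-1}
{"tx":0.03,"ty":0.11,"tz":-0.87,"ax":-0.87,"ay":-0.00,"az":0.00,"claw":-1}
{"tx":0.03,"ty":0.20,"tz":-0.85,"ax":-0.87,"ay":-0.00,"az":0.00,"claw":-1}

{"tx":0.03,"ty":0.29,"tz":-0.83,"ax":-0.87,"ay":-0.00,"az":0.00,"claw":-1}
{"tx":0.03,"ty":0.37,"tz":-0.79,"ax":-0.87,"ay":-0.00,"az":0.00,"claw":-1}
{"tx":0.03,"ty":0.45,"tz":-0.75,"ax":-0.87,"ay":-0.00,"az":0.00,"claw":-1}
{"tx":0.03,"ty":0.53,"tz":-0.70,"ax":-0.87,"ay":-0.00,"az":0.00,"claw":-1}
{"tx":0.03,"ty":0.60,"tz":-0.64,"ax":-0.87,"ay":-0.00,"az":0.00,"claw":-1}

{"tx":0.03,"ty":0.66,"tz":-0.58,"ax":-0.87,"ay":-0.00,"az":0.00,"claw":-1}
{"tx":0.03,"ty":0.71,"tz":-0.50,"ax":-0.87,"ay":-0.00,"az":0.00,"claw":-1}
{"tx":0.03,"ty":0.76,"tz":-0.43,"ax":-0.87,"ay":-0.00,"az":0.00,"claw":-1}
{"tx":0.03,"ty":0.80,"tz":-0.35,"ax":-0.87,"ay":-0.00,"az":0.00,"claw":-1}
{"tx":0.03,"ty":0.84,"tz":-0.26,"ax":-0.87,"ay":-0.00,"az":0.00,"claw":-1}

{"tx":0.03,"ty":0.86,"tz":-0.17,"ax":-0.87,"ay":-0.00,"az":0.00,"claw":-1}
{"tx":0.03,"ty":0.87,"tz":-0.08,"ax":-0.87,"ay":-0.00,"az":0.00,"claw":-1}
{"tx":0.03,"ty":0.87,"tz":0.01,"ax":-0.87,"ay":-0.00,"az":0.00,"claw":-1}
{"tx":0.03,"ty":0.87,"tz":0.10,"ax":-0.87,"ay":-0.00,"az":0.00,"claw":-1}
{"tx":0.03,"ty":0.85,"tz":0.19,"ax":-0.87,"ay":-0.00,"az":0.00,"claw":-1}
```

>>> servo_tool:
  steps:
    - {"tx":0.03,"ty":-0.57,"tz":-0.67,"ax":-0.87,"claw":-1}
    - {"tx":0.03,"ty":-0.5,"tz":-0.72,"ax":-0.87,"claw":-1}
    - {"tx":0.03,"ty":-0.42,"tz":-0.77,"ax":-0.87,"claw":-1}
    - {"tx":0.03,"ty":-0.34,"tz":-0.81,"ax":-0.87,"claw":-1}
    - {"tx":0.03,"ty":-0.25,"tz":-0.84,"ax":-0.87,"claw":-1}

```text
invalid input at $.steps[0]: expected keys tx, ty, tz, ax, ay, az, claw
```

>>> servo_tool:
  steps:
    - {"tx":0.03,"ty":-0.16,"tz":-0.86,"ax":-0.87,"claw":-1}
    - {"tx":0.03,"ty":-0.07,"tz":-0.87,"ax":-0.87,"claw":-1}
    - {"tx":0.03,"ty":0.02,"tz":-0.87,"ax":-0.87,"claw":-1}
    - {"tx":0.03,"ty":0.11,"tz":-0.87,"ax":-0.87,"claw":-1}
    - {"tx":0.03,"ty":0.2,"tz":-0.85,"ax":-0.87,"claw":-1}

```text
invalid input at $.steps[0]: expected keys tx, ty, tz, ax, ay, az, claw
```

```bash
python3 - <<'E'
from h import *
st();plan([.547,-.105,.20],1.3,15,-1)
E
```

```text
0.1 [ 0.181  -0.6497  0.2218] [[-0.001, 0.268, -0.963], [0.002, -0.963, -0.268], [-1.0, -0.002, 0.0]] [ 0.2 -0.2 -0.4] 0.0875 [ 1.19  0.48  0.02  1.56 -0.01  1.11 -0.08]
{"tx":0.05,"ty":-0.95,"tz":-1.11,"ax":-1.44,"ay":-0.00,"az":0.00,"claw":-1}
{"tx":0.05,"ty":-0.74,"tz":-1.26,"ax":-1.44,"ay":-0.00,"az":0.00,"claw":-1}
{"tx":0.05,"ty":-0.51,"tz":-1.36,"ax":-1.44,"ay":-0.00,"az":0.00,"claw":-1}
{"tx":0.05,"ty":-0.27,"tz":-1.43,"ax":-1.44,"ay":-0.00,"az":0.00,"claw":-1}
{"tx":0.05,"ty":-0.02,"tz":-1.46,"ax":-1.44,"ay":-0.00,"az":0.00,"claw":-1}

{"tx":0.05,"ty":0.23,"tz":-1.44,"ax":-1.44,"ay":-0.00,"az":0.00,"claw":-1}
{"tx":0.05,"ty":0.48,"tz":-1.38,"ax":-1.44,"ay":-0.00,"az":0.00,"claw":-1}
{"tx":0.05,"ty":0.71,"tz":-1.28,"ax":-1.44,"ay":-0.00,"az":0.00,"claw":-1}
{"tx":0.05,"ty":0.92,"tz":-1.14,"ax":-1.44,"ay":-0.00,"az":0.00,"claw":-1}
{"tx":0.05,"ty":1.10,"tz":-0.96,"ax":-1.44,"ay":-0.00,"az":0.00,"claw":-1}

{"tx":0.05,"ty":1.25,"tz":-0.76,"ax":-1.44,"ay":-0.00,"az":0.00,"claw":-1}
{"tx":0.05,"ty":1.36,"tz":-0.53,"ax":-1.44,"ay":-0.00,"az":0.00,"claw":-1}
{"tx":0.05,"ty":1.43,"tz":-0.29,"ax":-1.44,"ay":-0.00,"az":0.00,"claw":-1}
{"tx":0.05,"ty":1.46,"tz":-0.04,"ax":-1.44,"ay":-0.00,"az":0.00,"claw":-1}
{"tx":0.05,"ty":1.44,"tz":0.21,"ax":-1.44,"ay":-0.00,"az":0.00,"claw":-1}
```

All keys are needed in every row.

>>> servo_tool:
  steps:
    - {"tx":0.03,"ty":-0.57,"tz":-0.67,"ax":-0.87,"ay":0,"az":0,"claw":-1}
    - {"tx":0.03,"ty":-0.5,"tz":-0.72,"ax":-0.87,"ay":0,"az":0,"claw":-1}
    - {"tx":0.03,"ty":-0.42,"tz":-0.77,"ax":-0.87,"ay":0,"az":0,"claw":-1}
    - {"tx":0.03,"ty":-0.34,"tz":-0.81,"ax":-0.87,"ay":0,"az":0,"claw":-1}
    - {"tx":0.03,"ty":-0.25,"tz":-0.84,"ax":-0.87,"ay":0,"az":0,"claw":-1}

```text
time: 0.6
tcp_pos: [0.2514, -0.5382, 0.2142]
orientation: [-0.649, -0.279, 0.652, -0.275]
wrist_force: [0.1, 0.6, -0.4]
finger_gap: 0.0509
```

>>> servo_tool:
  steps:
    - {"tx":0.03,"ty":-0.16,"tz":-0.86,"ax":-0.87,"ay":0,"az":0,"claw":-1}
    - {"tx":0.03,"ty":-0.07,"tz":-0.87,"ax":-0.87,"ay":0,"az":0,"claw":-1}
    - {"tx":0.03,"ty":0.02,"tz":-0.87,"ax":-0.87,"ay":0,"az":0,"claw":-1}
    - {"tx":0.03,"ty":0.11,"tz":-0.87,"ax":-0.87,"ay":0,"az":0,"claw":-1}
    - {"tx":0.03,"ty":0.2,"tz":-0.85,"ax":-0.87,"ay":0,"az":0,"claw":-1}

```text
time: 1.1
tcp_pos: [0.3235, -0.4218, 0.2078]
orientation: [-0.551, -0.445, 0.553, -0.438]
wrist_force: [0.1, 0.2, -0.1]
finger_gap: 0.0113
```

```bash
python3 - <<'E'
from h import *
st();plan([.547,-.105,.20],1.3,20,-1)
E
```

```text
1.1 [ 0.3235 -0.4218  0.2078] [[-0.008, 0.976, -0.219], [0.006, -0.219, -0.976], [-1.0, -0.009, -0.005]] [ 0.1  0.2 -0.1] 0.0113 [ 1.04  0.28 -0.29  1.89  0.1   0.99  0.49]
{"tx":0.01,"ty":0.25,"tz":-0.60,"ax":-0.63,"ay":-0.00,"az":0.00,"claw":-1}
{"tx":0.01,"ty":0.29,"tz":-0.58,"ax":-0.63,"ay":-0.00,"az":0.00,"claw":-1}
{"tx":0.01,"ty":0.34,"tz":-0.55,"ax":-0.63,"ay":-0.00,"az":0.00,"claw":-1}
{"tx":0.01,"ty":0.38,"tz":-0.53,"ax":-0.63,"ay":-0.00,"az":0.00,"claw":-1}
{"tx":0.01,"ty":0.42,"tz":-0.50,"ax":-0.63,"ay":-0.00,"az":0.00,"claw":-1}

{"tx":0.01,"ty":0.45,"tz":-0.46,"ax":-0.63,"ay":-0.00,"az":0.00,"claw":-1}
{"tx":0.01,"ty":0.49,"tz":-0.43,"ax":-0.63,"ay":-0.00,"az":0.00,"claw":-1}
{"tx":0.01,"ty":0.52,"tz":-0.39,"ax":-0.63,"ay":-0.00,"az":0.00,"claw":-1}
{"tx":0.01,"ty":0.54,"tz":-0.35,"ax":-0.63,"ay":-0.00,"az":0.00,"claw":-1}
{"tx":0.01,"ty":0.57,"tz":-0.31,"ax":-0.63,"ay":-0.00,"az":0.00,"claw":-1}

{"tx":0.01,"ty":0.59,"tz":-0.26,"ax":-0.63,"ay":-0.00,"az":0.00,"claw":-1}
{"tx":0.01,"ty":0.61,"tz":-0.22,"ax":-0.63,"ay":-0.00,"az":0.00,"claw":-1}
{"tx":0.01,"ty":0.62,"tz":-0.17,"ax":-0.63,"ay":-0.00,"az":0.00,"claw":-1}
{"tx":0.01,"ty":0.63,"tz":-0.12,"ax":-0.63,"ay":-0.00,"az":0.00,"claw":-1}
{"tx":0.01,"ty":0.64,"tz":-0.07,"ax":-0.63,"ay":-0.00,"az":0.00,"claw":-1}

{"tx":0.01,"ty":0.65,"tz":-0.02,"ax":-0.63,"ay":-0.00,"az":0.00,"claw":-1}
{"tx":0.01,"ty":0.65,"tz":0.03,"ax":-0.63,"ay":-0.00,"az":0.00,"claw":-1}
{"tx":0.01,"ty":0.64,"tz":0.07,"ax":-0.63,"ay":-0.00,"az":0.00,"claw":-1}
{"tx":0.01,"ty":0.63,"tz":0.12,"ax":-0.63,"ay":-0.00,"az":0.00,"claw":-1}
{"tx":0.01,"ty":0.62,"tz":0.17,"ax":-0.63,"ay":-0.00,"az":0.00,"claw":-1}
```

>>> servo_tool:
  steps:
    - {"tx":0.02,"ty":0.35,"tz":-0.79,"ax":-0.84,"ay":0,"az":0,"claw":-1}
    - {"tx":0.02,"ty":0.43,"tz":-0.75,"ax":-0.84,"ay":0,"az":0,"claw":-1}
    - {"tx":0.02,"ty":0.51,"tz":-0.7,"ax":-0.84,"ay":0,"az":0,"claw":-1}
    - {"tx":0.02,"ty":0.58,"tz":-0.64,"ax":-0.84,"ay":0,"az":0,"claw":-1}
    - {"tx":0.02,"ty":0.64,"tz":-0.58,"ax":-0.84,"ay":0,"az":0,"claw":-1}

```text
time: 1.6
tcp_pos: [0.4018, -0.3121, 0.2035]
orientation: [0.419, 0.575, -0.418, 0.565]
wrist_force: [1.0, 0.3, 0.7]
finger_gap: 0.0005
```

>>> servo_tool:
  steps:
    - {"tx":0.02,"ty":0.69,"tz":-0.52,"ax":-0.84,"ay":0,"az":0,"claw":-1}
    - {"tx":0.02,"ty":0.74,"tz":-0.45,"ax":-0.84,"ay":0,"az":0,"claw":-1}
    - {"tx":0.02,"ty":0.78,"tz":-0.37,"ax":-0.84,"ay":0,"az":0,"claw":-1}
    - {"tx":0.02,"ty":0.82,"tz":-0.3,"ax":-0.84,"ay":0,"az":0,"claw":-1}
    - {"tx":0.02,"ty":0.84,"tz":-0.22,"ax":-0.84,"ay":0,"az":0,"claw":-1}

```text
time: 2.1
tcp_pos: [0.4772, -0.2005, 0.1992]
orientation: [0.258, 0.664, -0.255, 0.654]
wrist_force: [1.0, 0.6, -0.6]
finger_gap: 0.0005
```

>>> servo_tool:
  steps:
    - {"tx":0.02,"ty":0.86,"tz":-0.13,"ax":-0.84,"ay":0,"az":0,"claw":-1}
    - {"tx":0.02,"ty":0.87,"tz":-0.05,"ax":-0.84,"ay":0,"az":0,"claw":-1}
    - {"tx":0.02,"ty":0.86,"tz":0.04,"ax":-0.84,"ay":0,"az":0,"claw":-1}
    - {"tx":0.02,"ty":0.85,"tz":0.12,"ax":-0.84,"ay":0,"az":0,"claw":-1}
    - {"tx":0.02,"ty":0.83,"tz":0.2,"ax":-0.84,"ay":0,"az":0,"claw":-1}

```text
time: 2.6
tcp_pos: [0.5486, -0.0875, 0.1946]
orientation: [0.079, 0.709, -0.074, 0.697]
wrist_force: [0.7, -0.4, -0.7]
finger_gap: 0.0003
```

```bash
python3 - <<'E'
from h import *
st();plan([.547,-.105,.048],1.3,10,-1);snap('wrist','w1.png')
E
```

```text
2.6 [ 0.5486 -0.0875  0.1946] [[-0.016, 0.216, 0.976], [0.009, 0.976, -0.216], [-1.0, 0.005, -0.018]] [ 0.7 -0.4 -0.7] 0.0003 [ 0.63  0.41 -0.73  1.82  0.3   1.04  1.13]
{"tx":0.49,"ty":-0.06,"tz":0.02,"ax":0.04,"ay":-0.01,"az":-0.00,"claw":-1}
{"tx":0.49,"ty":-0.06,"tz":0.02,"ax":0.04,"ay":-0.01,"az":-0.00,"claw":-1}
{"tx":0.49,"ty":-0.06,"tz":0.01,"ax":0.04,"ay":-0.01,"az":-0.00,"claw":-1}
{"tx":0.49,"ty":-0.06,"tz":0.01,"ax":0.04,"ay":-0.01,"az":-0.00,"claw":-1}
{"tx":0.49,"ty":-0.06,"tz":0.01,"ax":0.04,"ay":-0.01,"az":-0.00,"claw":-1}

{"tx":0.49,"ty":-0.06,"tz":0.01,"ax":0.04,"ay":-0.01,"az":-0.00,"claw":-1}
{"tx":0.49,"ty":-0.06,"tz":0.01,"ax":0.04,"ay":-0.01,"az":-0.00,"claw":-1}
{"tx":0.49,"ty":-0.06,"tz":0.01,"ax":0.04,"ay":-0.01,"az":-0.00,"claw":-1}
{"tx":0.49,"ty":-0.06,"tz":0.01,"ax":0.04,"ay":-0.01,"az":-0.00,"claw":-1}
{"tx":0.49,"ty":-0.06,"tz":0.01,"ax":0.04,"ay":-0.01,"az":-0.00,"claw":-1}
```

View pics/w1.png

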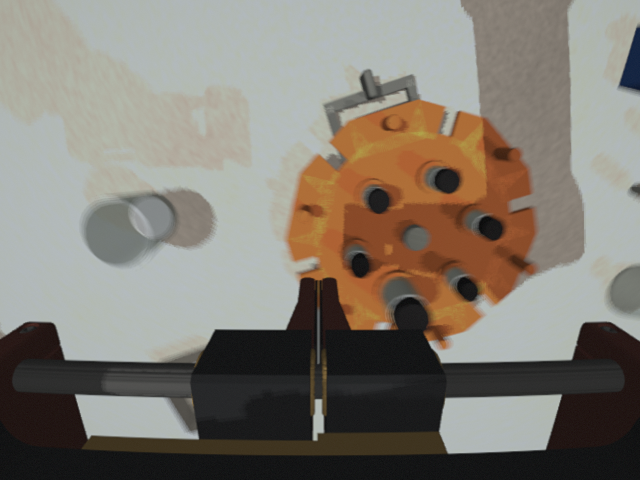

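The wrist view (image right is about +y, up is about -x) shows the hub at (415,238), the right-side post at (310,208), the front post at (395,122), the pointer fin at (368,82) and the big cap at (410,315).

```bash
python3 - <<'E'
from h import *
s=sensors.get_state()
h=at('wrist',415,236,.052,s)[:2];print('hub',h)
for nm,u,v,z in[('post R',311,208,.066),('post F',396,122,.066),('post L',512,153,.066),('cap',410,315,.104),('fin outer bot',366,70,.02),('bar L end',327,103,.01),('bar R end',413,76,.01),('rail L',334,122,.01),('beaker',125,225,.03),('smallcap',440,181,.083),('notchR',308,266,.038),('notchFL',340,160,.038),('notchFR',450,122,.038)]:
    p=at('wrist',u,v,z,s)[:2];d=p-h;print(nm,np.round(p,4),'r %.4f ang %.3f'%(np.hypot(*d),np.arctan2(d[1],d[0])%6.283))
E
```

```text
hub [0.57630246 0.00474227]
post R [ 0.5283 -0.0833] r 0.1002 ang 4.213
post F [ 0.4733 -0.001 ] r 0.1032 ang 3.197
post L [0.5168 0.0922] r 0.1058 ang 2.168
cap [ 0.6255 -0.0203] r 0.0552 ang 5.812
fin outer bot [ 0.4227 -0.0101] r 0.1543 ang 3.238
bar L end [ 0.4426 -0.0499] r 0.1445 ang 3.529
bar R end [0.4349 0.0342] r 0.1444 ang 2.936
rail L [ 0.4609 -0.0467] r 0.1264 ang 3.561
beaker [ 0.5129 -0.2685] r 0.2805 ang 4.484
smallcap [0.5249 0.0231] r 0.0545 ang 2.798
notchR [ 0.5894 -0.0997] r 0.1053 ang 4.837
notchFL [ 0.4956 -0.0496] r 0.0973 ang 3.734
notchFR [0.4825 0.0533] r 0.1056 ang 2.664
```

>>> servo_tool:
  steps:
    - {"tx":0.5,"ty":-0.05,"tz":0.02,"ax":0,"ay":0,"az":0,"claw":-1}
    - {"tx":0.9,"ty":-0.1,"tz":0.02,"ax":0,"ay":0,"az":0,"claw":-1}
    - {"tx":0.95,"ty":-0.1,"tz":0.02,"ax":0,"ay":-0.03,"az":0,"claw":-1}
    - {"tx":0.95,"ty":-0.1,"tz":0.02,"ax":0,"ay":-0.03,"az":0,"claw":-1}
    - {"tx":0.6,"ty":-0.1,"tz":0.02,"ax":0,"ay":0,"az":0,"claw":-1}

```text
time: 3.15
tcp_pos: [0.5487, -0.0966, 0.0716]
orientation: [0.078, 0.705, -0.071, 0.701]
wrist_force: [-0.1, 0.3, -0.2]
finger_gap: 0.0004
```

```bash
cat >> h.py <<'E'
def polar(h=(.576,.002)):
    s=st();d=np.array(s['tcp_pos'])[:2]-h;Q=R.from_quat(s['orientation']).as_matrix()
    print('r %.4f beta %.3f psi %.3f'%(np.hypot(*d),np.arctan2(d[1],d[0])%6.2832,np.arctan2(Q[1,1],Q[0,1])))
E
python3 - <<'E'
from h import *
polar();plan([.550,-.102,.048],1.328,5,-1)
E
```

```text
3.15 [ 0.5487 -0.0966  0.0716] [[-0.005, 0.209, 0.978], [0.01, 0.978, -0.209], [-1.0, 0.008, -0.007]] [-0.1  0.3 -0.2] 0.0004 [ 0.57  0.56 -0.65  1.92  0.45  0.81  1.04]
r 0.1023 beta 4.442 psi 1.360
{"tx":0.16,"ty":-0.03,"tz":0.02,"ax":0.05,"ay":-0.01,"az":-0.01,"claw":-1}
{"tx":0.16,"ty":-0.03,"tz":0.02,"ax":0.05,"ay":-0.01,"az":-0.01,"claw":-1}
{"tx":0.16,"ty":-0.03,"tz":0.02,"ax":0.05,"ay":-0.01,"az":-0.01,"claw":-1}
{"tx":0.16,"ty":-0.03,"tz":0.02,"ax":0.05,"ay":-0.01,"az":-0.01,"claw":-1}
{"tx":0.16,"ty":-0.03,"tz":0.02,"ax":0.05,"ay":-0.01,"az":-0.01,"claw":-1}
```

>>> servo_tool:
  steps:
    - {"tx":0.16,"ty":-0.03,"tz":0.02,"ax":0.05,"ay":0,"az":0,"claw":-1}
    - {"tx":0.18,"ty":-0.03,"tz":0.02,"ax":0.05,"ay":0,"az":0,"claw":-1}
    - {"tx":0.18,"ty":-0.03,"tz":0.02,"ax":0.05,"ay":0,"az":0,"claw":-1}
    - {"tx":0.18,"ty":-0.04,"tz":0.02,"ax":0.05,"ay":0,"az":0,"claw":-1}
    - {"tx":0.12,"ty":-0.04,"tz":0.02,"ax":0.05,"ay":0,"az":0,"claw":-1}

```text
time: 3.65
tcp_pos: [0.5473, -0.1051, 0.0426]
orientation: [0.09, 0.706, -0.085, 0.698]
wrist_force: [-0.2, 0.1, 0.4]
finger_gap: 0.0001
```

>>> servo_tool:
  steps:
    - {"tx":0,"ty":0,"tz":-0.15,"ax":0.3,"ay":0,"az":0,"claw":-1}
    - {"tx":0,"ty":0,"tz":-0.15,"ax":0.3,"ay":0,"az":0,"claw":-1}
    - {"tx":0,"ty":0,"tz":-0.15,"ax":0.3,"ay":0,"az":0,"claw":-1}
    - {"tx":0,"ty":0,"tz":-0.15,"ax":0.3,"ay":0,"az":0,"claw":-1}
    - {"tx":0,"ty":0,"tz":-0.15,"ax":0.3,"ay":0,"az":0,"claw":-1}

```text
time: 4.15
tcp_pos: [0.5333, -0.1005, 0.045]
orientation: [0.157, 0.689, -0.151, 0.691]
wrist_force: [3.0, -0.9, -2.1]
finger_gap: 0.0009
```

```bash
python3 - <<'E'
from h import *
polar()
E
```

```text
4.15 [ 0.5333 -0.1005  0.045 ] [[0.005, 0.425, 0.905], [0.007, 0.905, -0.425], [-1.0, 0.009, 0.002]] [ 3.  -0.9 -2.1] 0.0009 [ 0.52  0.57 -0.57  1.98  0.44  0.71  0.82]
r 0.1111 beta 4.318 psi 1.132
```

>>> servo_tool:
  steps:
    - {"tx":0,"ty":0.04,"tz":-0.32,"ax":0.7,"ay":0,"az":0,"claw":-1}
    - {"tx":0,"ty":0.04,"tz":-0.32,"ax":0.7,"ay":0,"az":0,"claw":-1}
    - {"tx":0,"ty":0.04,"tz":-0.32,"ax":0.7,"ay":0,"az":0,"claw":-1}
    - {"tx":0,"ty":0.03,"tz":-0.32,"ax":0.7,"ay":0,"az":0,"claw":-1}
    - {"tx":0,"ty":0.03,"tz":-0.32,"ax":0.75,"ay":0,"az":0,"claw":-1}

```text
time: 4.65
tcp_pos: [0.5018, -0.0758, 0.0472]
orientation: [0.307, 0.633, -0.302, 0.644]
wrist_force: [1.2, -3.0, -2.4]
finger_gap: 0.0005
```

```bash
python3 - <<'E'
from h import *
polar()
E
```

```text
4.65 [ 0.5018 -0.0758  0.0472] [[0.017, 0.777, 0.63], [-0.001, 0.63, -0.777], [-1.0, 0.012, 0.011]] [ 1.2 -3.  -2.4] 0.0005 [ 0.41  0.49 -0.46  2.08  0.36  0.64  0.38]
r 0.1076 beta 3.951 psi 0.681
```

>>> servo_tool:
  steps:
    - {"tx":0.03,"ty":0.01,"tz":-0.34,"ax":0.6,"ay":0,"az":0,"claw":-1}
    - {"tx":0.03,"ty":0.01,"tz":-0.34,"ax":0.6,"ay":0,"az":0,"claw":-1}
    - {"tx":0.02,"ty":0.01,"tz":-0.34,"ax":0.6,"ay":0,"az":0,"claw":-1}
    - {"tx":0.02,"ty":0.01,"tz":-0.34,"ax":0.6,"ay":0,"az":0,"claw":-1}
    - {"tx":0.02,"ty":0.01,"tz":-0.34,"ax":0.6,"ay":0,"az":0,"claw":-1}

```text
time: 5.15
tcp_pos: [0.4801, -0.0377, 0.0462]
orientation: [0.423, 0.56, -0.418, 0.577]
wrist_force: [0.7, -4.1, 2.3]
finger_gap: 0.0006
```

```bash
python3 - <<'E'
from h import *
polar()
E
```

```text
5.15 [ 0.4801 -0.0377  0.0462] [[0.024, 0.956, 0.293], [-0.01, 0.293, -0.956], [-1.0, 0.02, 0.017]] [ 0.7 -4.1  2.3] 0.0006 [ 0.25  0.44 -0.37  2.15  0.31  0.58 -0.05]
r 0.1039 beta 3.534 psi 0.297
```

>>> servo_tool:
  steps:
    - {"tx":0.02,"ty":-0.01,"tz":-0.36,"ax":0.62,"ay":0.03,"az":-0.03,"claw":-1}
    - {"tx":0.01,"ty":-0.01,"tz":-0.36,"ax":0.65,"ay":0.03,"az":-0.03,"claw":-1}
    - {"tx":0.01,"ty":-0.01,"tz":-0.36,"ax":0.65,"ay":0.03,"az":-0.03,"claw":-1}
    - {"tx":0.01,"ty":-0.01,"tz":-0.36,"ax":0.65,"ay":0.03,"az":-0.03,"claw":-1}
    - {"tx":0.01,"ty":0,"tz":-0.36,"ax":0.65,"ay":0.03,"az":-0.03,"claw":-1}

```text
time: 5.65
tcp_pos: [0.4745, 0.0109, 0.0464]
orientation: [0.53, 0.468, -0.524, 0.474]
wrist_force: [0.4, -3.5, -3.2]
finger_gap: 0.0007
```

>>> servo_tool:
  steps:
    - {"tx":0.01,"ty":0,"tz":-0.36,"ax":0.68,"ay":0.02,"az":-0.02,"claw":-1}
    - {"tx":0.01,"ty":0,"tz":-0.36,"ax":0.68,"ay":0.02,"az":-0.02,"claw":-1}
    - {"tx":0.01,"ty":0,"tz":-0.36,"ax":0.68,"ay":0.02,"az":-0.02,"claw":-1}
    - {"tx":0.01,"ty":0,"tz":-0.36,"ax":0.68,"ay":0.02,"az":-0.02,"claw":-1}
    - {"tx":0.01,"ty":0,"tz":-0.36,"ax":0.68,"ay":0.02,"az":-0.02,"claw":-1}

```text
time: 6.15
tcp_pos: [0.4911, 0.0569, 0.0464]
orientation: [0.619, 0.349, -0.613, 0.346]
wrist_force: [-0.3, -4.6, -0.2]
finger_gap: 0.0006
```

```bash
python3 - <<'E'
from h import *
polar()
E
```

```text
6.15 [0.4911 0.0569 0.0464] [[0.006, 0.856, -0.518], [0.008, -0.518, -0.856], [-1.0, 0.001, -0.01]] [-0.3 -4.6 -0.2] 0.0006 [-0.09  0.44 -0.18  2.12  0.13  0.58 -0.9 ]
r 0.1011 beta 2.567 psi -0.544
```

>>> servo_tool:
  steps:
    - {"tx":0.01,"ty":-0.03,"tz":-0.36,"ax":0.76,"ay":0,"az":0,"claw":-1}
    - {"tx":0.01,"ty":-0.03,"tz":-0.36,"ax":0.76,"ay":0,"az":0,"claw":-1}
    - {"tx":0.01,"ty":-0.03,"tz":-0.36,"ax":0.76,"ay":0,"az":0,"claw":-1}
    - {"tx":0.01,"ty":-0.02,"tz":-0.36,"ax":0.76,"ay":0,"az":0,"claw":-1}
    - {"tx":0.01,"ty":-0.02,"tz":-0.36,"ax":0.76,"ay":0,"az":0,"claw":-1}

```text
time: 6.65
tcp_pos: [0.5247, 0.0904, 0.0463]
orientation: [0.682, 0.188, -0.68, 0.191]
wrist_force: [-2.0, -5.7, 2.7]
finger_gap: 0.0005
```

```bash
python3 - <<'E'
from h import *
polar();_,im=snap('top','t1.png')
cv2.imwrite('pics/c1.png',cv2.resize(im[190:340,270:420,::-1],(600,600),interpolation=2))
E
```

```text
6.65 [0.5247 0.0904 0.0463] [[0.004, 0.516, -0.856], [-0.003, -0.856, -0.516], [-1.0, 0.005, -0.002]] [-2.  -5.7  2.7] 0.0005 [-0.26  0.49 -0.04  2.03  0.04  0.62 -1.36]
r 0.1022 beta 2.097 psi -1.028
```

View pics/c1.png

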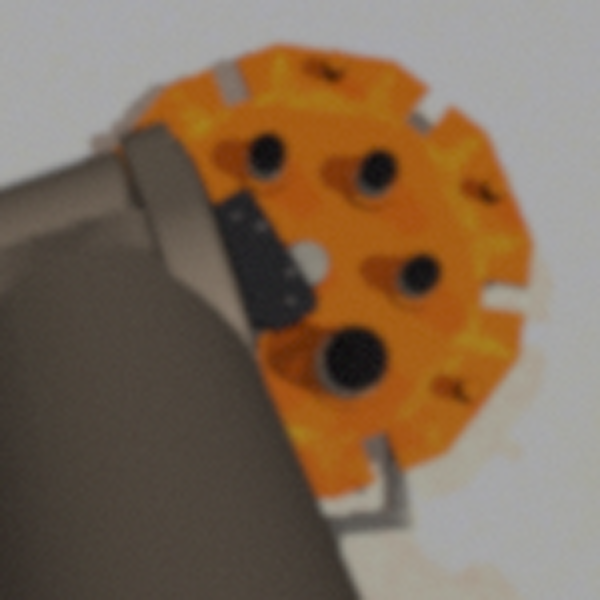

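The crop shows the cap at about (353,358), which is full-image (358.2,279.5), and the hub at (306,262).

```bash
python3 - <<'E'
from h import *
h=at('top',270+305.5/4,190+262/4,.052)[:2]
for n,u,v,z in(('cap',353,357,.104),('notch in-end',374,442,.038),('cap0',360,148,.104)):
    p=at('top',270+u/4,190+v/4,z)[:2];d=p-h;print(n,h,p,np.hypot(*d),np.arctan2(d[1],d[0])%6.2832)
E
```

```text
cap [ 0.5763007 -0.0023939] [ 0.52204704 -0.02189264] 0.057651201348705314 3.486631307322218
notch in-end [ 0.5763007 -0.0023939] [ 0.48263138 -0.03761951] 0.1000739022213544 3.5013100880955257
cap0 [ 0.5763007 -0.0023939] [ 0.62657429 -0.02764772] 0.05626000732926354 5.817691836728713
```

>>> servo_tool:
  steps:
    - {"tx":0.01,"ty":-0.02,"tz":-0.22,"ax":0.4,"ay":0,"az":0,"claw":-1}
    - {"tx":0.01,"ty":-0.02,"tz":-0.22,"ax":0.4,"ay":0,"az":0,"claw":-1}
    - {"tx":0.01,"ty":-0.02,"tz":-0.2,"ax":0.4,"ay":0,"az":0,"claw":-1}
    - {"tx":0.01,"ty":-0.01,"tz":-0.15,"ax":0.4,"ay":0,"az":0,"claw":-1}
    - {"tx":0,"ty":0,"tz":-0.1,"ax":0.3,"ay":0,"az":0,"claw":-1}

```text
time: 7.2
tcp_pos: [0.545, 0.1017, 0.0453]
orientation: [-0.697, -0.105, 0.7, -0.11]
wrist_force: [-3.3, -1.3, 1.5]
finger_gap: 0.0004
```

```bash
python3 - <<'E'
from h import *
polar()
E
```

```text
7.2 [0.545  0.1017 0.0453] [[-0.003, 0.301, -0.954], [-0.008, -0.954, -0.301], [-1.0, 0.007, 0.005]] [-3.3 -1.3  1.5] 0.0004 [-0.32  0.52  0.02  1.98 -0.01  0.65 -1.56]
r 0.1044 beta 1.873 psi -1.265
```

>>> servo_tool:
  steps:
    - {"tx":0,"ty":0,"tz":-0.07,"ax":0.1,"ay":0,"az":0,"claw":-1}
    - {"tx":0,"ty":0,"tz":-0.06,"ax":0.1,"ay":0,"az":0,"claw":-1}
    - {"tx":0,"ty":0,"tz":0,"ax":0,"ay":0,"az":0,"claw":-1}
    - {"tx":0,"ty":0,"tz":0.2,"ax":0,"ay":0,"az":0,"claw":-1}
    - {"tx":0,"ty":0,"tz":0.2,"ax":0,"ay":0,"az":0,"claw":-1}

```text
time: 7.7
tcp_pos: [0.5379, 0.1002, 0.0459]
orientation: [-0.7, -0.098, 0.7, -0.102]
wrist_force: [-0.2, 0.4, 0.6]
finger_gap: 0.0006
```

>>> servo_tool:
  steps:
    - {"tx":-1,"ty":0,"tz":0,"ax":0,"ay":0,"az":0,"claw":-1}
    - {"tx":-1,"ty":0,"tz":0,"ax":0,"ay":0,"az":0,"claw":-1}
    - {"tx":-1,"ty":0,"tz":0,"ax":0,"ay":0,"az":0,"claw":-0.3}
    - {"tx":-1,"ty":0,"tz":0,"ax":0,"ay":0,"az":0,"claw":0}
    - {"tx":-1,"ty":0,"tz":0,"ax":0,"ay":0,"az":0,"claw":0.2}

```text
time: 8.2
tcp_pos: [0.5335, 0.1013, 0.1971]
orientation: [-0.698, -0.099, 0.702, -0.103]
wrist_force: [-0.1, -0.4, 0.5]
finger_gap: 0.0207
```

```bash
python3 - <<'E'
from h import *
polar();plan([.4670,.2725,.19],-1.3,10,0.2)
_,im=snap('top','t2.png');cv2.imwrite('pics/c2.png',cv2.resize(im[190:340,270:420,::-1],(600,600),interpolation=2))
snap('wrist','w2.png')
E
```

```text
8.2 [0.5335 0.1013 0.1971] [[-0.006, 0.283, -0.959], [-0.007, -0.959, -0.283], [-1.0, 0.005, 0.007]] [-0.1 -0.4  0.5] 0.0207 [-0.34  0.29  0.04  1.9  -0.01  0.96 -1.58]
r 0.1080 beta 1.975 psi -1.284
{"tx":0.02,"ty":-0.61,"tz":0.05,"ax":0.01,"ay":0.01,"az":-0.00,"claw":0.2}
{"tx":0.02,"ty":-0.61,"tz":0.05,"ax":0.01,"ay":0.01,"az":-0.00,"claw":0.2}
{"tx":0.02,"ty":-0.61,"tz":0.05,"ax":0.01,"ay":0.01,"az":-0.00,"claw":0.2}
{"tx":0.02,"ty":-0.61,"tz":0.05,"ax":0.01,"ay":0.01,"az":-0.00,"claw":0.2}
{"tx":0.02,"ty":-0.61,"tz":0.06,"ax":0.01,"ay":0.01,"az":-0.00,"claw":0.2}

{"tx":0.02,"ty":-0.61,"tz":0.06,"ax":0.01,"ay":0.01,"az":-0.00,"claw":0.2}
{"tx":0.02,"ty":-0.61,"tz":0.06,"ax":0.01,"ay":0.01,"az":-0.00,"claw":0.2}
{"tx":0.02,"ty":-0.61,"tz":0.06,"ax":0.01,"ay":0.01,"az":-0.00,"claw":0.2}
{"tx":0.02,"ty":-0.61,"tz":0.06,"ax":0.01,"ay":0.01,"az":-0.00,"claw":0.2}
{"tx":0.02,"ty":-0.61,"tz":0.06,"ax":0.01,"ay":0.01,"az":-0.00,"claw":0.2}
```

View pics/w2.png

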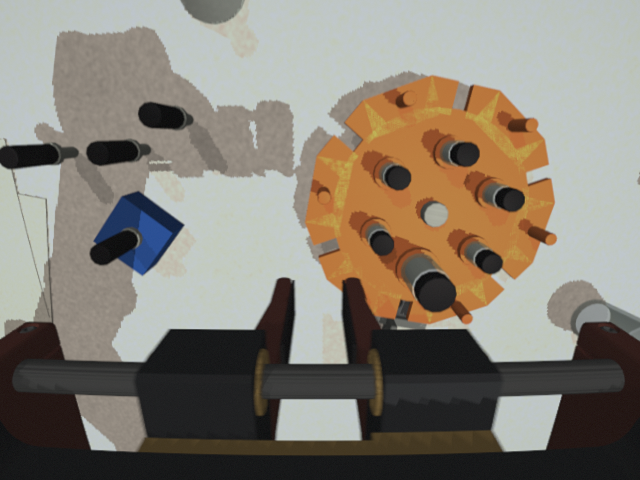

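The wrist view shows the hub at (435,213), the big cap at (435,292) and the pin's top in the holder at about (102,251), with its foot near (137,238). The flask is at the top and the beaker at the right, both untouched.

```bash
python3 - <<'E'
from h import *
s=sensors.get_state()
h=at('wrist',435,211,.052,s)[:2];print('hub',h)
P=[('cap',435,292,.104),('sc1',464,154,.083),('sc2',397,178,.083),('sc3',510,199,.083),('sc4',382,242,.083),('sc5',489,261,.083),('post',407,98,.066),('post',323,192,.066),('post',530,126,.066),('post',550,239,.066),('post',465,316,.066)]
for nm,u,v,z in P:
    p=at('wrist',u,v,z,s)[:2];d=p-h;a=np.arctan2(d[1],d[0])%6.283;print(nm,np.round(p,4),'r %.4f ang %.3f mod %.3f'%(np.hypot(*d),a,(a-(.5236 if nm=='post' else 0))%1.0472))
print('front mod',3.235%1.0472)
for nm,u,v,z in[('pin top',102,251,.090),('holder top c',137,238,.04)]:print(nm,at('wrist',u,v,z,s)[:2])
E
```

```text
hub [0.58176363 0.00093347]
cap [ 0.5237 -0.0042] r 0.0583 ang 3.230 mod 0.088
sc1 [0.635 0.008] r 0.0537 ang 0.133 mod 0.133
sc2 [0.6015 0.0532] r 0.0558 ang 1.210 mod 0.163
sc3 [ 0.6127 -0.0439] r 0.0544 ang 5.317 mod 0.081
sc4 [0.547  0.0468] r 0.0575 ang 2.218 mod 0.124
sc5 [ 0.5572 -0.0497] r 0.0562 ang 4.260 mod 0.071
post [0.6637 0.0629] r 0.1027 ang 0.647 mod 0.124
post [0.5712 0.106 ] r 0.1056 ang 1.671 mod 0.100
post [ 0.6744 -0.0444] r 0.1032 ang 5.828 mod 0.068
post [ 0.5898 -0.1072] r 0.1085 ang 4.786 mod 0.074
post [ 0.4946 -0.0618] r 0.1074 ang 3.765 mod 0.100
front mod 0.09340000000000015
pin top [0.47449109 0.27323568]
holder top c [0.47273594 0.26750714]
```

View pics/c2.png

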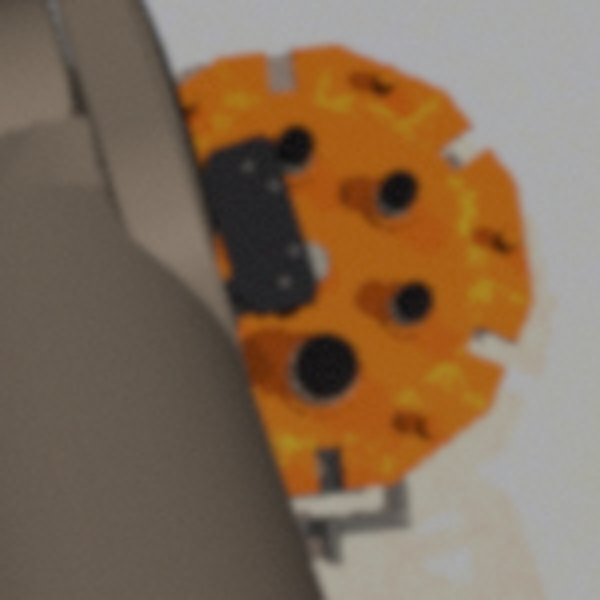

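The crop shows the big vial's notch at (330,468) in line with the pointer at (330,530), so the carousel is within about 1° of the front. Next I go to the pin.

>>> servo_tool:
  steps:
    - {"tx":0,"ty":-0.8,"tz":0.05,"ax":0,"ay":0,"az":0,"claw":0.2}
    - {"tx":0,"ty":-1,"tz":0.05,"ax":0,"ay":0,"az":0,"claw":0.2}
    - {"tx":0,"ty":-1,"tz":0.07,"ax":0,"ay":0,"az":0,"claw":0.2}
    - {"tx":0.3,"ty":-1,"tz":0.07,"ax":0,"ay":0,"az":0,"claw":0.2}
    - {"tx":0.5,"ty":-1,"tz":0.07,"ax":0,"ay":0,"az":0,"claw":0.2}

```text
time: 8.8
tcp_pos: [0.4884, 0.2374, 0.1758]
orientation: [0.704, 0.097, -0.697, 0.099]
wrist_force: [0.8, -0.1, 0.1]
finger_gap: 0.0526
```

>>> servo_tool:
  steps:
    - {"tx":0.5,"ty":-0.9,"tz":0.07,"ax":0,"ay":0,"az":0,"claw":0.2}
    - {"tx":0.5,"ty":-0.2,"tz":0,"ax":0,"ay":0,"az":0,"claw":0.2}
    - {"tx":0,"ty":0,"tz":0,"ax":0,"ay":0,"az":0,"claw":0.2}
    - {"tx":0,"ty":0,"tz":0,"ax":0,"ay":0,"az":0,"claw":0.2}
    - {"tx":0,"ty":0,"tz":0,"ax":0,"ay":0,"az":0,"claw":0.2}

```text
time: 9.3
tcp_pos: [0.4724, 0.2736, 0.1413]
orientation: [0.702, 0.1, -0.697, 0.102]
wrist_force: [-0.3, 0.2, -0.3]
finger_gap: 0.0523
```

```bash
python3 - <<'E'
from h import *
s=st();snap('wrist','w3.png')
E
```

```text
9.3 [0.4724 0.2736 0.1413] [[0.007, 0.283, -0.959], [-0.001, -0.959, -0.283], [-1.0, 0.003, -0.007]] [-0.3  0.2 -0.3] 0.0523 [-0.6   0.36 -0.05  1.95  0.03  0.83 -1.95]
```

View pics/w3.png

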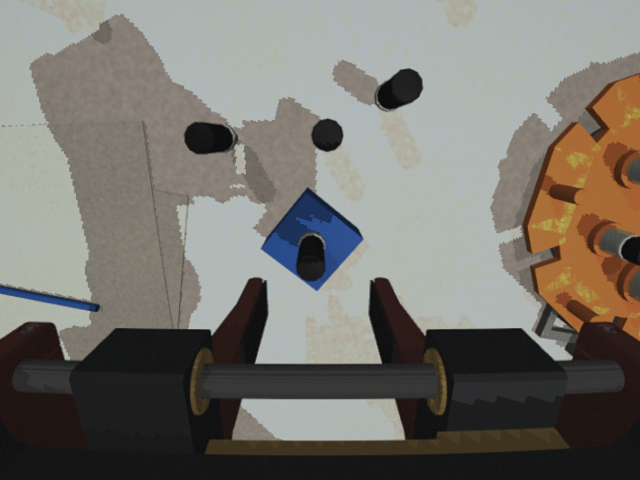

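The pin's top is at (311,266) and its collar at about (313,240), between the open fingers. The nearest lookalike, at (327,135), is well clear.

```bash
python3 - <<'E'
from h import *
s=sensors.get_state()
for u,v,z in((311,266,.09),(313,238,.04),(327,135,.085)):print(at('wrist',u,v,z,s))
c=get_calibration('wrist')
E
```

```text
[0.47038368 0.27638542 0.09      ]
[0.47526671 0.27700363 0.04      ]
[0.55310444 0.29023173 0.085     ]
```

>>> servo_tool:
  steps:
    - {"tx":0.6,"ty":-0.09,"tz":0,"ax":0,"ay":0,"az":0,"claw":0.2}
    - {"tx":0.7,"ty":0,"tz":0,"ax":0,"ay":0.02,"az":0,"claw":0.2}
    - {"tx":0.7,"ty":0,"tz":0,"ax":0,"ay":0.02,"az":0,"claw":0.2}
    - {"tx":0.6,"ty":0,"tz":0,"ax":0,"ay":0,"az":0,"claw":0.2}
    - {"tx":0.2,"ty":0,"tz":0,"ax":0,"ay":0,"az":0,"claw":0.2}

```text
time: 9.85
tcp_pos: [0.4794, 0.2742, 0.0605]
orientation: [0.709, 0.099, -0.692, 0.097]
wrist_force: [0.7, 0.2, 0.4]
finger_gap: 0.0525
```

```bash
python3 - <<'E'
from h import *
s=st()
E
```

```text
9.85 [0.4794 0.2742 0.0605] [[0.023, 0.275, -0.961], [0.006, -0.961, -0.275], [-1.0, 0.001, -0.024]] [0.7 0.2 0.4] 0.0525 [-0.6   0.48 -0.04  2.    0.05  0.65 -1.97]
```

```bash
python3 - <<'E'
from h import *
plan([.4715,.276,.0565],None,3,0.2)
E
```

```text
{"tx":0.04,"ty":-0.04,"tz":0.08,"ax":0.00,"ay":-0.07,"az":-0.00,"claw":0.2}
{"tx":0.04,"ty":-0.04,"tz":0.08,"ax":0.00,"ay":-0.07,"az":-0.00,"claw":0.2}
{"tx":0.04,"ty":-0.04,"tz":0.08,"ax":0.00,"ay":-0.07,"az":-0.00,"claw":0.2}
```

>>> servo_tool:
  steps:
    - {"tx":0.04,"ty":-0.05,"tz":0.1,"ax":0,"ay":-0.07,"az":0,"claw":0.2}
    - {"tx":0.04,"ty":-0.05,"tz":0.1,"ax":0,"ay":-0.07,"az":0,"claw":0.2}
    - {"tx":0.04,"ty":-0.04,"tz":0.08,"ax":0,"ay":-0.07,"az":0,"claw":0.2}
    - {"tx":0,"ty":0,"tz":0,"ax":0,"ay":0,"az":0,"claw":0.2}
    - {"tx":0,"ty":0,"tz":0,"ax":0,"ay":0,"az":0,"claw":0.2}

```text
time: 10.35
tcp_pos: [0.4717, 0.276, 0.0596]
orientation: [0.701, 0.098, -0.7, 0.097]
wrist_force: [-0.3, -0.1, 1.0]
finger_gap: 0.0529
```

```bash
python3 - <<'E'
from h import *
s=st();plan([.4715,.276,.0565],None,2,0.2)
E
```

```text
10.35 [0.4717 0.276  0.0596] [[0.001, 0.273, -0.962], [0.001, -0.962, -0.273], [-1.0, -0.0, -0.001]] [-0.3 -0.1  1. ] 0.0529 [-0.6   0.48 -0.05  1.99  0.04  0.67 -1.97]
{"tx":0.05,"ty":-0.00,"tz":0.00,"ax":-0.00,"ay":-0.00,"az":0.00,"claw":0.2}
{"tx":0.05,"ty":-0.00,"tz":0.00,"ax":-0.00,"ay":-0.00,"az":0.00,"claw":0.2}
```

>>> servo_tool:
  steps:
    - {"tx":0,"ty":0,"tz":0,"ax":0,"ay":0,"az":0,"claw":-0.2}
    - {"tx":0,"ty":0,"tz":0,"ax":0,"ay":0,"az":0,"claw":-1}
    - {"tx":0,"ty":0,"tz":0,"ax":0,"ay":0,"az":0,"claw":-1}
    - {"tx":0,"ty":0,"tz":0,"ax":0,"ay":0,"az":0,"claw":-1}
    - {"tx":0,"ty":0,"tz":0,"ax":0,"ay":0,"az":0,"claw":-1}
  newtons: 25

```text
time: 10.85
tcp_pos: [0.4722, 0.2765, 0.0605]
orientation: [0.701, 0.098, -0.7, 0.097]
wrist_force: [-0.2, 0.6, 0.3]
finger_gap: 0.0195
```

```bash
python3 - <<'E'
from h import *
s=st();print(s['moment'])
E
```

```text
10.85 [0.4722 0.2765 0.0605] [[0.002, 0.273, -0.962], [0.002, -0.962, -0.273], [-1.0, -0.001, -0.003]] [-0.2  0.6  0.3] 0.0195 [-0.6   0.48 -0.05  1.99  0.04  0.67 -1.97]
[ 0.04608683  0.06192271 -0.00156496]
```

>>> servo_tool:
  steps:
    - {"tx":-0.5,"ty":0,"tz":0,"ax":0,"ay":0,"az":0,"claw":-1}
    - {"tx":-0.9,"ty":0,"tz":0,"ax":0,"ay":0,"az":0,"claw":-1}
    - {"tx":-0.9,"ty":0,"tz":0,"ax":0,"ay":0,"az":0,"claw":-1}
    - {"tx":-0.8,"ty":0,"tz":0,"ax":0,"ay":0,"az":0,"claw":-1}
    - {"tx":-0.4,"ty":0,"tz":0,"ax":0,"ay":0,"az":0,"claw":-1}

```text
time: 11.35
tcp_pos: [0.4702, 0.2763, 0.1661]
orientation: [-0.699, -0.098, 0.701, -0.098]
wrist_force: [0.1, 0.4, -1.1]
finger_gap: 0.0194
```

```bash
python3 - <<'E'
from h import *
s=st();plan([.467,-.009,.145],-1.478,12,-1)
E
```

```text
11.35 [0.4702 0.2763 0.1661] [[-0.003, 0.274, -0.962], [-0.0, -0.962, -0.274], [-1.0, -0.0, 0.003]] [ 0.1  0.4 -1.1] 0.0194 [-0.6   0.33 -0.05  1.92  0.02  0.89 -1.96]
{"tx":0.06,"ty":0.76,"tz":0.23,"ax":0.13,"ay":0.00,"az":0.00,"claw":-1}
{"tx":0.06,"ty":0.76,"tz":0.21,"ax":0.13,"ay":0.00,"az":0.00,"claw":-1}
{"tx":0.06,"ty":0.77,"tz":0.20,"ax":0.13,"ay":0.00,"az":0.00,"claw":-1}
{"tx":0.06,"ty":0.77,"tz":0.19,"ax":0.13,"ay":0.00,"az":0.00,"claw":-1}
{"tx":0.06,"ty":0.77,"tz":0.18,"ax":0.13,"ay":0.00,"az":0.00,"claw":-1}

{"tx":0.06,"ty":0.77,"tz":0.17,"ax":0.13,"ay":0.00,"az":0.00,"claw":-1}
{"tx":0.06,"ty":0.78,"tz":0.15,"ax":0.13,"ay":0.00,"az":0.00,"claw":-1}
{"tx":0.06,"ty":0.78,"tz":0.14,"ax":0.13,"ay":0.00,"az":0.00,"claw":-1}
{"tx":0.06,"ty":0.78,"tz":0.13,"ax":0.13,"ay":0.00,"az":0.00,"claw":-1}
{"tx":0.06,"ty":0.78,"tz":0.12,"ax":0.13,"ay":0.00,"az":0.00,"claw":-1}

{"tx":0.06,"ty":0.79,"tz":0.11,"ax":0.13,"ay":0.00,"az":0.00,"claw":-1}
{"tx":0.06,"ty":0.79,"tz":0.09,"ax":0.13,"ay":0.00,"az":0.00,"claw":-1}
```

>>> servo_tool:
  steps:
    - {"tx":0,"ty":0.6,"tz":0.2,"ax":0.13,"ay":0,"az":0,"claw":-1}
    - {"tx":0,"ty":0.8,"tz":0.21,"ax":0.13,"ay":0,"az":0,"claw":-1}
    - {"tx":0,"ty":0.8,"tz":0.2,"ax":0.13,"ay":0,"az":0,"claw":-1}
    - {"tx":0,"ty":0.8,"tz":0.19,"ax":0.13,"ay":0,"az":0,"claw":-1}
    - {"tx":0,"ty":0.8,"tz":0.18,"ax":0.13,"ay":0,"az":0,"claw":-1}

```text
time: 11.85
tcp_pos: [0.4662, 0.1494, 0.1627]
orientation: [-0.701, -0.068, 0.706, -0.07]
wrist_force: [0.1, -0.1, -0.3]
finger_gap: 0.0194
```

>>> servo_tool:
  steps:
    - {"tx":0,"ty":0.8,"tz":0.17,"ax":0.13,"ay":0,"az":0,"claw":-1}
    - {"tx":0,"ty":0.8,"tz":0.15,"ax":0.13,"ay":0,"az":0,"claw":-1}
    - {"tx":0,"ty":0.8,"tz":0.14,"ax":0.13,"ay":0,"az":0,"claw":-1}
    - {"tx":0,"ty":0.8,"tz":0.13,"ax":0.13,"ay":0,"az":0,"claw":-1}
    - {"tx":0,"ty":0.8,"tz":0.12,"ax":0.13,"ay":0,"az":0,"claw":-1}

```text
time: 12.35
tcp_pos: [0.4547, 0.0089, 0.1563]
orientation: [-0.699, -0.032, 0.714, -0.038]
wrist_force: [0.6, -0.2, -1.2]
finger_gap: 0.0196
```

```bash
python3 - <<'E'
from h import *
s=st();plan([.467,-.009,.140],-1.478,4,-1)
E
```

```text
12.35 [0.4547 0.0089 0.1563] [[-0.021, 0.099, -0.995], [-0.009, -0.995, -0.099], [-1.0, 0.007, 0.021]] [ 0.6 -0.2 -1.2] 0.0196 [-0.25  0.21  0.1   2.12 -0.02  0.83 -1.61]
{"tx":0.13,"ty":0.16,"tz":-0.09,"ax":0.01,"ay":0.04,"az":-0.01,"claw":-1}
{"tx":0.13,"ty":0.16,"tz":-0.09,"ax":0.01,"ay":0.04,"az":-0.01,"claw":-1}
{"tx":0.14,"ty":0.16,"tz":-0.09,"ax":0.01,"ay":0.04,"az":-0.01,"claw":-1}
{"tx":0.14,"ty":0.16,"tz":-0.09,"ax":0.01,"ay":0.04,"az":-0.01,"claw":-1}
```

>>> servo_tool:
  steps:
    - {"tx":0.13,"ty":0.17,"tz":-0.1,"ax":0.01,"ay":0.04,"az":0,"claw":-1}
    - {"tx":0.13,"ty":0.17,"tz":-0.1,"ax":0.01,"ay":0.04,"az":0,"claw":-1}
    - {"tx":0.14,"ty":0.16,"tz":-0.1,"ax":0.01,"ay":0.04,"az":0,"claw":-1}
    - {"tx":0.13,"ty":0.1,"tz":-0.08,"ax":0.01,"ay":0.04,"az":0,"claw":-1}
    - {"tx":0,"ty":0,"tz":0,"ax":0,"ay":0,"az":0,"claw":-1}

```text
time: 12.85
tcp_pos: [0.4633, -0.0155, 0.1355]
orientation: [-0.704, -0.027, 0.709, -0.033]
wrist_force: [0.5, 0.2, -0.7]
finger_gap: 0.0195
```

```bash
python3 - <<'E'
from h import *
s=st();_,im=snap('wrist','w4.png');_,t=snap('top','t4.png')
cv2.imwrite('pics/c4.png',cv2.resize(im[60:360,160:480,::-1],(800,750))[:600])
E
```

```text
12.85 [ 0.4633 -0.0155  0.1355] [[-0.008, 0.084, -0.996], [-0.009, -0.996, -0.084], [-1.0, 0.008, 0.008]] [ 0.5  0.2 -0.7] 0.0195 [-0.21  0.25  0.12  2.13 -0.03  0.77 -1.56]
```

View pics/c4.png

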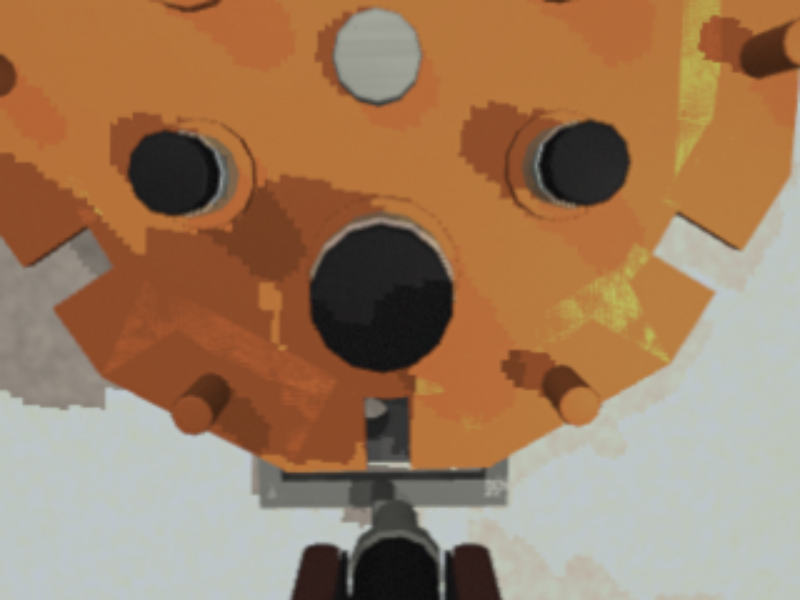

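This view shows nearly everything. In crop pixels the notch is at (388,430), the big cap at (382,297), the hub top at (378,57) and the pin tip at about (397,508). A pale rounded patch in the notch at (376,410) may be part of the socket, to the image left (+y).

```bash
python3 - <<'E'
from h import *
s=sensors.get_state()
def A(u,v,z):return at('wrist',160+u/2.5,60+v/2.5,z,s)[:2]
P=[('hub',378,57,.052),('cap',382,297,.104),('capL',174,173,.083),('capR',588,163,.083),('postL',194,413,.067),('postR',580,406,.067),('notch inner mid',387,398,.038),('notch mouth',389,463,.038),('patch R edge',389,408,.026),('patch bottom',376,429,.026),('tip',397,505,.079),('bar corner L',262,506,.01),('bar corner R',507,505,.01),('fin bottom',373,480,.02)]
h=np.array([.577,.001])
for n,u,v,z in P:
    p=A(u,v,z);d=p-h;print(n,np.round(p,4),'r %.4f a %.3f'%(np.hypot(*d),np.arctan2(d[1],d[0])%6.2832))
im=cv2.imread('pics/w4.png');cv2.imwrite('pics/c5.png',cv2.resize(im[195:295,270:370],(600,600),interpolation=cv2.INTER_CUBIC))
E
```

```text
hub [ 0.5772 -0.0024] r 0.0034 a 4.765
cap [ 0.5209 -0.0084] r 0.0568 a 3.307
capL [0.5436 0.0433] r 0.0539 a 2.239
capR [ 0.5542 -0.0547] r 0.0602 a 4.324
postL [0.4802 0.0407] r 0.1046 a 2.752
postR [ 0.4911 -0.0655] r 0.1086 a 3.800
notch inner mid [ 0.4817 -0.0127] r 0.0962 a 3.284
notch mouth [ 0.4607 -0.015 ] r 0.1174 a 3.279
patch R edge [ 0.4755 -0.0138] r 0.1025 a 3.287
patch bottom [ 0.4681 -0.0102] r 0.1095 a 3.244
tip [ 0.4624 -0.017 ] r 0.1160 a 3.298
bar corner L [0.4318 0.0279] r 0.1477 a 2.958
bar corner R [ 0.4393 -0.0591] r 0.1502 a 3.553
fin bottom [ 0.4483 -0.0106] r 0.1292 a 3.232
```

View pics/c5.png

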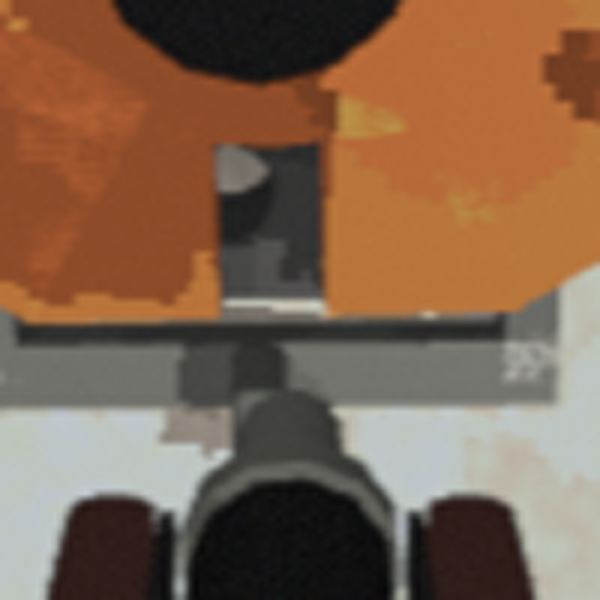

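The enlargement shows the socket's right half: pale floor at (240,168), dark wall at (245,215), right edge x≈271 and outer edge y≈245. That puts the socket centre near crop (223,197), left of the notch's middle. The tip centre is near (288,433).

```bash
python3 - <<'E'
from h import *
s=sensors.get_state();Q=R.from_quat(s['orientation']).as_matrix()
def A(u,v,z):return at('wrist',270+u/6,195+v/6,z,s)[:2]
sk=A(223,197,.026);tp=A(288,433,.079);print('socket',sk,'tip',tp)
print('edges',A(271,185,.026),A(235,245,.026),A(280,145,.038),'notch L/R',A(218,220,.038),A(325,220,.038))
tip=np.array(s['tcp_pos'])+Q[:,0]*.0565;print('tcp-based tip',tip)
dv=np.r_[sk-tp,0];print('move tool axes',Q.T@dv,'world',dv)
n=(A(218,220,.038)+A(325,220,.038))/2;print('notch mid',n, 'notch from tip',n-tp)
c0=A(288,390,.079);print('tip inner edge',c0)
E
```

```text
socket [ 0.47107447 -0.00729867] tip [ 0.45859436 -0.01680456]
edges [ 0.47329591 -0.01365391] [ 0.46442933 -0.00945153] [ 0.4818947  -0.01410039] notch L/R [ 0.47121556 -0.00690048] [ 0.47237347 -0.02078836]
tcp-based tip [ 0.46310446 -0.01552734  0.07956697]
move tool axes [-0.00017028 -0.0084119  -0.01324108] world [0.01248011 0.00950589 0.        ]
notch mid [ 0.47179452 -0.01384442] notch from tip [0.01320016 0.00296014]
tip inner edge [ 0.46377472 -0.01636072]
```

```bash
python3 - <<'E'
from h import *
plan([.4761,-.0130,.104],-1.478,5,-1)
E
```

```text
{"tx":0.21,"ty":-0.01,"tz":-0.09,"ax":-0.01,"ay":0.01,"az":-0.01,"claw":-1}
{"tx":0.21,"ty":-0.01,"tz":-0.09,"ax":-0.01,"ay":0.01,"az":-0.01,"claw":-1}
{"tx":0.21,"ty":-0.01,"tz":-0.09,"ax":-0.01,"ay":0.01,"az":-0.01,"claw":-1}
{"tx":0.21,"ty":-0.01,"tz":-0.09,"ax":-0.01,"ay":0.01,"az":-0.01,"claw":-1}
{"tx":0.21,"ty":-0.01,"tz":-0.09,"ax":-0.01,"ay":0.01,"az":-0.01,"claw":-1}
```

>>> servo_tool:
  steps:
    - {"tx":0.22,"ty":-0.01,"tz":-0.1,"ax":0,"ay":0.01,"az":-0.01,"claw":-1}
    - {"tx":0.22,"ty":-0.01,"tz":-0.1,"ax":0,"ay":0.01,"az":-0.01,"claw":-1}
    - {"tx":0.22,"ty":-0.01,"tz":-0.1,"ax":0,"ay":0.01,"az":-0.01,"claw":-1}
    - {"tx":0.22,"ty":-0.01,"tz":-0.1,"ax":0,"ay":0.01,"az":-0.01,"claw":-1}
    - {"tx":0.1,"ty":0,"tz":-0.05,"ax":0,"ay":0,"az":0,"claw":-1}

```text
time: 13.45
tcp_pos: [0.4786, -0.0106, 0.1046]
orientation: [-0.706, -0.031, 0.707, -0.032]
wrist_force: [0.4, 0.5, -0.9]
finger_gap: 0.0196
```

```bash
python3 - <<'E'
from h import *
s=st();plan([.4761,-.0130,.102],-1.478,3,-1)
E
```

```text
13.45 [ 0.4786 -0.0106  0.1046] [[-0.001, 0.088, -0.996], [-0.002, -0.996, -0.088], [-1.0, 0.002, 0.001]] [ 0.4  0.5 -0.9] 0.0196 [-0.2   0.32  0.11  2.13 -0.05  0.7  -1.54]
{"tx":0.03,"ty":0.02,"tz":0.03,"ax":-0.01,"ay":0.00,"az":-0.01,"claw":-1}
{"tx":0.03,"ty":0.02,"tz":0.03,"ax":-0.01,"ay":0.00,"az":-0.01,"claw":-1}
{"tx":0.03,"ty":0.02,"tz":0.03,"ax":-0.01,"ay":0.00,"az":-0.01,"claw":-1}
```

>>> servo_tool:
  steps:
    - {"tx":0.03,"ty":0.03,"tz":0.03,"ax":0,"ay":0,"az":0,"claw":-1}
    - {"tx":0.03,"ty":0.03,"tz":0.03,"ax":0,"ay":0,"az":0,"claw":-1}
    - {"tx":0.03,"ty":0.02,"tz":0.03,"ax":0,"ay":0,"az":0,"claw":-1}
    - {"tx":0,"ty":0,"tz":0,"ax":0,"ay":0,"az":0,"claw":-1}
    - {"tx":0,"ty":0,"tz":0,"ax":0,"ay":0,"az":0,"claw":-1}

```text
time: 13.95
tcp_pos: [0.4757, -0.0137, 0.1012]
orientation: [-0.706, -0.03, 0.707, -0.032]
wrist_force: [0.3, -0.0, -1.5]
finger_gap: 0.0197
```

```bash
python3 - <<'E'
from h import *
s=st();_,a=snap('wrist','w5.png');_,b=snap('scene','s5.png')
c=np.zeros((600,800,3),np.uint8)
c[:400,:400]=cv2.resize(a[190:290,270:370,::-1],(400,400),interpolation=cv2.INTER_CUBIC)
c[:400,400:]=cv2.resize(b[200:300,280:380,::-1],(400,400),interpolation=cv2.INTER_CUBIC)
cv2.imwrite('pics/c6.png',c[:400])
E
```

```text
13.95 [ 0.4757 -0.0137  0.1012] [[-0.002, 0.088, -0.996], [-0.002, -0.996, -0.088], [-1.0, 0.002, 0.002]] [ 0.3 -0.  -1.5] 0.0197 [-0.2   0.32  0.11  2.14 -0.05  0.69 -1.54]
```

View pics/c6.png

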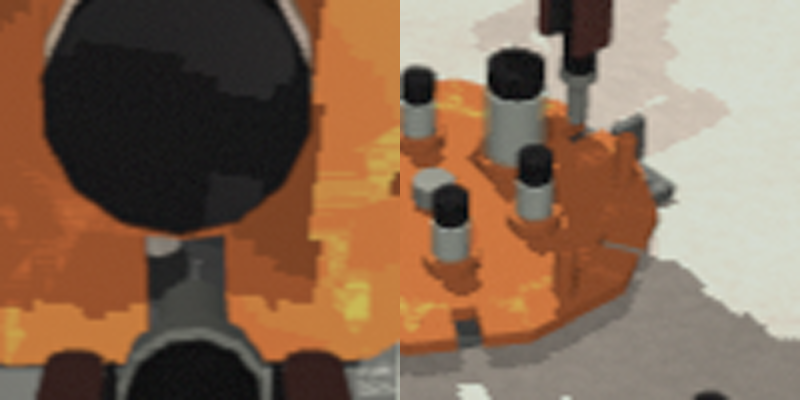

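The tip is laterally centred on the notch: shaft edges at 150–225 against notch edges at 148–225. The scene view shows the pin right above the notch.

```bash
python3 - <<'E'
from h import *
s=sensors.get_state()
def A(u,v,z):return at('wrist',270+u/4,190+v/4,z,s)[:2]
print('tip inner edge',A(188,262,.0447),'notch',A(148,270,.038),A(225,270,.038),'socket corner seen',A(180,250,.026),'notch inner(<)',A(186,236,.038), 'tcp',s['tcp_pos'][:2])
E
```

```text
tip inner edge [ 0.47964277 -0.0136722 ] notch [ 0.47520269 -0.00710703] [ 0.47637408 -0.02038791] socket corner seen [ 0.47520659 -0.01259416] notch inner(<) [ 0.48196224 -0.01311898] tcp [ 0.47571506 -0.01367434]
```

```bash
python3 - <<'E'
from h import *
plan([.4735,-.0137,.090],-1.478,4,-1)
E
```

```text
{"tx":0.09,"ty":-0.00,"tz":0.02,"ax":-0.01,"ay":0.00,"az":-0.00,"claw":-1}
{"tx":0.09,"ty":-0.00,"tz":0.02,"ax":-0.01,"ay":0.00,"az":-0.00,"claw":-1}
{"tx":0.09,"ty":-0.00,"tz":0.02,"ax":-0.01,"ay":0.00,"az":-0.00,"claw":-1}
{"tx":0.09,"ty":-0.00,"tz":0.02,"ax":-0.01,"ay":0.00,"az":-0.00,"claw":-1}
```

>>> servo_tool:
  steps:
    - {"tx":0.02,"ty":0,"tz":0.04,"ax":0,"ay":0,"az":0,"claw":-1}
    - {"tx":0.08,"ty":0,"tz":0.03,"ax":0,"ay":0,"az":0,"claw":-1}
    - {"tx":0.1,"ty":0,"tz":0.02,"ax":0,"ay":0,"az":0,"claw":-1}
    - {"tx":0.1,"ty":0,"tz":0.02,"ax":0,"ay":0,"az":0,"claw":-1}
    - {"tx":0.05,"ty":0,"tz":0,"ax":0,"ay":0,"az":0,"claw":-1}

```text
time: 14.55
tcp_pos: [0.4723, -0.0139, 0.0902]
orientation: [-0.706, -0.03, 0.707, -0.032]
wrist_force: [0.5, -0.3, -0.2]
finger_gap: 0.0197
```

```bash
python3 - <<'E'
from h import *
st()
E
```

```text
14.55 [ 0.4723 -0.0139  0.0902] [[-0.001, 0.088, -0.996], [-0.002, -0.996, -0.088], [-1.0, 0.002, 0.001]] [ 0.5 -0.3 -0.2] 0.0197 [-0.19  0.34  0.11  2.15 -0.05  0.66 -1.53]
```

>>> servo_tool:
  steps:
    - {"tx":0.08,"ty":0,"tz":0,"ax":0,"ay":0,"az":0,"claw":-1}
    - {"tx":0.05,"ty":0,"tz":0,"ax":0,"ay":0,"az":0,"claw":-1}
    - {"tx":0,"ty":0,"tz":-0.06,"ax":0,"ay":0,"az":0,"claw":-1}
    - {"tx":0,"ty":0,"tz":-0.06,"ax":0,"ay":0,"az":0,"claw":-1}
    - {"tx":0,"ty":0,"tz":0,"ax":0,"ay":0,"az":0,"claw":-1}

```text
time: 15.05
tcp_pos: [0.4761, -0.0134, 0.0855]
orientation: [-0.706, -0.031, 0.707, -0.032]
wrist_force: [-0.9, 1.3, -1.1]
finger_gap: 0.0196
```

>>> servo_tool:
  steps:
    - {"tx":0,"ty":0,"tz":-0.05,"ax":0,"ay":0,"az":0,"claw":-1}
    - {"tx":0,"ty":0,"tz":-0.05,"ax":0,"ay":0,"az":0,"claw":-1}
    - {"tx":0,"ty":0,"tz":0,"ax":0,"ay":0,"az":0,"claw":-1}
    - {"tx":0,"ty":0,"tz":0,"ax":0,"ay":0,"az":0,"claw":-1}
    - {"tx":0,"ty":0,"tz":0,"ax":0,"ay":0,"az":0,"claw":-1}

```text
time: 15.55
tcp_pos: [0.4796, -0.0131, 0.0857]
orientation: [-0.706, -0.031, 0.707, -0.032]
wrist_force: [0.4, -0.1, -0.3]
finger_gap: 0.0197
```

>>> servo_tool:
  steps:
    - {"tx":0,"ty":0,"tz":-0.05,"ax":0,"ay":0,"az":0,"claw":-1}
    - {"tx":0,"ty":0,"tz":0,"ax":0,"ay":0,"az":0,"claw":-1}
    - {"tx":0,"ty":0,"tz":0,"ax":0,"ay":0,"az":0,"claw":-1}
    - {"tx":0,"ty":0,"tz":0,"ax":0,"ay":0,"az":0,"claw":-1}
    - {"tx":0,"ty":0,"tz":0,"ax":0,"ay":0,"az":0,"claw":-1}

```text
time: 16.05
tcp_pos: [0.48, -0.013, 0.0855]
orientation: [-0.705, -0.031, 0.708, -0.032]
wrist_force: [-1.0, 0.6, -0.4]
finger_gap: 0.0195
```

>>> servo_tool:
  steps:
    - {"tx":0,"ty":0,"tz":-0.05,"ax":0,"ay":0,"az":0,"claw":-1}
    - {"tx":0,"ty":0,"tz":0,"ax":0,"ay":0,"az":0,"claw":-1}
    - {"tx":0,"ty":0,"tz":0,"ax":0,"ay":0,"az":0,"claw":-1}
    - {"tx":0,"ty":0,"tz":0,"ax":0,"ay":0,"az":0,"claw":-1}
    - {"tx":0,"ty":0,"tz":0,"ax":0,"ay":0,"az":0,"claw":-1}

```text
time: 16.55
tcp_pos: [0.4803, -0.013, 0.0852]
orientation: [-0.704, -0.03, 0.709, -0.032]
wrist_force: [-1.6, 0.7, 1.0]
finger_gap: 0.0195
```

>>> servo_tool:
  steps:
    - {"tx":0,"ty":0,"tz":0.09,"ax":0,"ay":-0.02,"az":0,"claw":-1}
    - {"tx":0,"ty":0,"tz":0.08,"ax":0,"ay":-0.02,"az":0,"claw":-1}
    - {"tx":0,"ty":-0.07,"tz":0,"ax":0,"ay":0,"az":0,"claw":-1}
    - {"tx":0,"ty":-0.07,"tz":0,"ax":0,"ay":0,"az":0,"claw":-1}
    - {"tx":0,"ty":-0.05,"tz":0,"ax":0,"ay":0,"az":0,"claw":-1}

```text
time: 17.05
tcp_pos: [0.4762, -0.0092, 0.0857]
orientation: [-0.704, -0.029, 0.709, -0.032]
wrist_force: [0.8, -3.4, -1.6]
finger_gap: 0.0197
```

```bash
python3 - <<'E'
from h import *
st();plan([.4750,-.0075,.0835],None,3,-1)
E
```

```text
17.05 [ 0.4762 -0.0092  0.0857] [[-0.007, 0.087, -0.996], [-0.005, -0.996, -0.087], [-1.0, 0.004, 0.007]] [ 0.8 -3.4 -1.6] 0.0197 [-0.2   0.35  0.1   2.14 -0.05  0.66 -1.55]
{"tx":0.02,"ty":-0.02,"tz":0.01,"ax":-0.00,"ay":0.02,"az":-0.01,"claw":-1}
{"tx":0.02,"ty":-0.02,"tz":0.01,"ax":-0.00,"ay":0.02,"az":-0.01,"claw":-1}
{"tx":0.02,"ty":-0.02,"tz":0.01,"ax":-0.00,"ay":0.02,"az":-0.01,"claw":-1}
```

>>> servo_tool:
  steps:
    - {"tx":0,"ty":-0.05,"tz":0.02,"ax":0,"ay":0.04,"az":-0.02,"claw":-1}
    - {"tx":0,"ty":-0.03,"tz":0.01,"ax":0,"ay":0.02,"az":-0.02,"claw":-1}
    - {"tx":0.04,"ty":0,"tz":0,"ax":0,"ay":0,"az":0,"claw":-1}
    - {"tx":0.06,"ty":0,"tz":0,"ax":0,"ay":0,"az":0,"claw":-1}
    - {"tx":0.06,"ty":0,"tz":0,"ax":0,"ay":0,"az":0,"claw":-1}

```text
time: 17.55
tcp_pos: [0.4761, -0.0075, 0.0812]
orientation: [0.707, 0.031, -0.706, 0.03]
wrist_force: [-0.7, -2.3, 0.6]
finger_gap: 0.0193
```

```bash
python3 - <<'E'
from h import *
st()
E
```

```text
17.55 [ 0.4761 -0.0075  0.0812] [[0.003, 0.086, -0.996], [0.0, -0.996, -0.086], [-1.0, -0.0, -0.003]] [-0.7 -2.3  0.6] 0.0193 [-0.2   0.36  0.1   2.15 -0.06  0.64 -1.54]
```

>>> servo_tool:
  steps:
    - {"tx":0.06,"ty":0,"tz":0,"ax":0,"ay":0,"az":0,"claw":-1}
    - {"tx":0.06,"ty":0,"tz":0,"ax":0,"ay":0,"az":0,"claw":-1}
    - {"tx":0,"ty":0,"tz":0,"ax":0,"ay":0,"az":0,"claw":-1}
    - {"tx":0,"ty":0,"tz":0,"ax":0,"ay":0,"az":0,"claw":-1}
    - {"tx":0,"ty":0,"tz":0,"ax":0,"ay":0,"az":0,"claw":-1}

```text
time: 18.05
tcp_pos: [0.4759, -0.007, 0.077]
orientation: [0.707, 0.031, -0.706, 0.03]
wrist_force: [0.1, -1.9, 0.6]
finger_gap: 0.0198
```

```bash
python3 - <<'E'
from h import *
s=st();print(s['moment'])
E
```

```text
18.05 [ 0.4759 -0.007   0.077 ] [[0.002, 0.087, -0.996], [0.001, -0.996, -0.087], [-1.0, -0.001, -0.002]] [ 0.1 -1.9  0.6] 0.0198 [-0.2   0.36  0.1   2.15 -0.06  0.63 -1.54]
[-0.61698357  0.06152664  0.06688433]
```

The tip is at about 20 mm with no upward force, so it has entered the socket. I continue gently until the collar rests on the disc.

>>> servo_tool:
  steps:
    - {"tx":0.08,"ty":0,"tz":0,"ax":0,"ay":0,"az":0,"claw":-1}
    - {"tx":0.08,"ty":0,"tz":0,"ax":0,"ay":0,"az":0,"claw":-1}
    - {"tx":0.08,"ty":0,"tz":0,"ax":0,"ay":0,"az":0,"claw":-1}
    - {"tx":0,"ty":0,"tz":0,"ax":0,"ay":0,"az":0,"claw":-1}
    - {"tx":0,"ty":0,"tz":0,"ax":0,"ay":0,"az":0,"claw":-1}

```text
time: 18.55
tcp_pos: [0.4758, -0.0069, 0.0691]
orientation: [0.707, 0.031, -0.706, 0.03]
wrist_force: [-0.7, -2.8, 0.6]
finger_gap: 0.0199
```

```bash
python3 - <<'E'
from h import *
s=st();print(s['moment'])
E
```

```text
18.55 [ 0.4758 -0.0069  0.0691] [[0.002, 0.087, -0.996], [0.001, -0.996, -0.087], [-1.0, -0.001, -0.002]] [-0.7 -2.8  0.6] 0.0199 [-0.2   0.38  0.1   2.16 -0.06  0.61 -1.54]
[-0.61812692  0.05988901  0.06062595]
```

>>> servo_tool:
  steps:
    - {"tx":0.06,"ty":0.01,"tz":0,"ax":0,"ay":0,"az":0,"claw":-1}
    - {"tx":0.05,"ty":0.01,"tz":0,"ax":0,"ay":0,"az":0,"claw":-1}
    - {"tx":0.04,"ty":0,"tz":0,"ax":0,"ay":0,"az":0,"claw":-1}
    - {"tx":0,"ty":0,"tz":0,"ax":0,"ay":0,"az":0,"claw":-1}
    - {"tx":0,"ty":0,"tz":0,"ax":0,"ay":0,"az":0,"claw":-1}

```text
time: 19.05
tcp_pos: [0.4758, -0.007, 0.0644]
orientation: [0.707, 0.031, -0.706, 0.03]
wrist_force: [-1.2, -1.3, 1.1]
finger_gap: 0.0195
```

>>> servo_tool:
  steps:
    - {"tx":0.04,"ty":0,"tz":0,"ax":0,"ay":0,"az":0,"claw":-1}
    - {"tx":0,"ty":0,"tz":0,"ax":0,"ay":0,"az":0,"claw":-1}
    - {"tx":0,"ty":0,"tz":0,"ax":0,"ay":0,"az":0,"claw":-1}
    - {"tx":0,"ty":0,"tz":0,"ax":0,"ay":0,"az":0,"claw":-1}
    - {"tx":0,"ty":0,"tz":0,"ax":0,"ay":0,"az":0,"claw":-1}

```text
time: 19.55
tcp_pos: [0.4758, -0.007, 0.0644]
orientation: [0.707, 0.031, -0.706, 0.03]
wrist_force: [-1.0, -1.2, 3.7]
finger_gap: 0.019
```

>>> servo_tool:
  steps:
    - {"tx":0,"ty":0,"tz":0,"ax":0,"ay":0,"az":0,"claw":-0.3}
    - {"tx":0,"ty":0,"tz":0,"ax":0,"ay":0,"az":0,"claw":-0.2}
    - {"tx":0,"ty":0,"tz":0,"ax":0,"ay":0,"az":0,"claw":-0.2}
    - {"tx":0,"ty":0,"tz":0,"ax":0,"ay":0,"az":0,"claw":-0.2}
    - {"tx":0,"ty":0,"tz":0,"ax":0,"ay":0,"az":0,"claw":-0.2}

```text
time: 20.05
tcp_pos: [0.4763, -0.0053, 0.064]
orientation: [0.707, 0.032, -0.706, 0.03]
wrist_force: [0.7, 0.1, 0.6]
finger_gap: 0.0348
```

>>> servo_tool:
  steps:
    - {"tx":-0.3,"ty":0,"tz":0,"ax":0,"ay":0,"az":0,"claw":-0.2}
    - {"tx":-0.6,"ty":0,"tz":0,"ax":0,"ay":0,"az":0,"claw":-0.2}
    - {"tx":-0.9,"ty":0,"tz":0,"ax":0,"ay":0,"az":0,"claw":-0.2}
    - {"tx":-0.9,"ty":0,"tz":0,"ax":0,"ay":0,"az":0,"claw":-0.2}
    - {"tx":-0.9,"ty":0,"tz":0,"ax":0,"ay":0,"az":0,"claw":-0.2}

```text
time: 20.55
tcp_pos: [0.4732, -0.0059, 0.1743]
orientation: [-0.704, -0.032, 0.708, -0.03]
wrist_force: [0.3, -0.6, 0.2]
finger_gap: 0.035
```

>>> servo_tool:
  steps:
    - {"tx":-0.5,"ty":0,"tz":0,"ax":0,"ay":0,"az":0,"claw":-0.2}
    - {"tx":0,"ty":0,"tz":0,"ax":0,"ay":0,"az":0,"claw":-0.2}
    - {"tx":0,"ty":0,"tz":0,"ax":0,"ay":0,"az":0,"claw":-0.2}
    - {"tx":0,"ty":0,"tz":0,"ax":0,"ay":0,"az":0,"claw":-0.2}
    - {"tx":0,"ty":0,"tz":0,"ax":0,"ay":0,"az":0,"claw":-0.2}

```text
time: 21.05
tcp_pos: [0.4746, -0.006, 0.1936]
orientation: [0.707, 0.032, -0.706, 0.03]
wrist_force: [-0.0, 0.1, 0.1]
finger_gap: 0.035
```

```bash
python3 - <<'E'
from h import *
s=st();_,a=snap('wrist','w6.png');_,b=snap('scene','s6.png')
c=np.zeros((400,800,3),np.uint8)
c[:,:400]=cv2.resize(a[80:330,200:450,::-1],(400,400),interpolation=cv2.INTER_CUBIC)
c[:,400:]=cv2.resize(b[180:300,230:350,::-1],(400,400),interpolation=cv2.INTER_CUBIC)
cv2.imwrite('pics/c7.png',c)
E
```

```text
21.05 [ 0.4746 -0.006   0.1936] [[0.001, 0.088, -0.996], [0.004, -0.996, -0.088], [-1.0, -0.003, -0.001]] [-0.   0.1  0.1] 0.035 [-0.22  0.18  0.12  2.06 -0.03  0.9  -1.57]
```

View pics/c7.png

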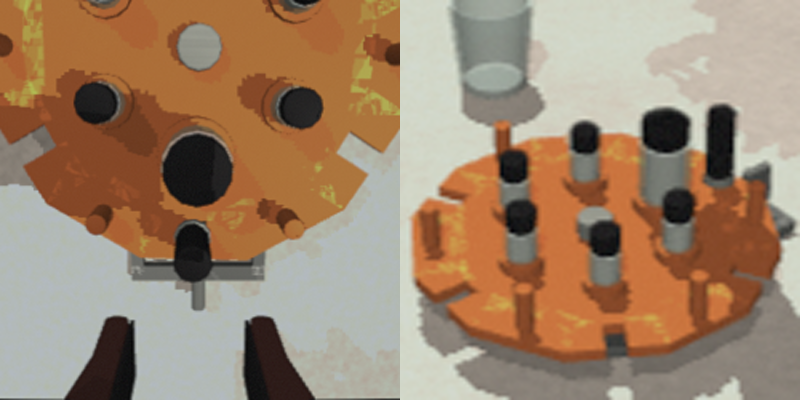

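The pin stands upright in the big vial's notch with its collar down on the disc (scene crop at (720,150), pin top level with the height it should have). The glassware is undisturbed and the gripper is clear, so I hand the job in.

```bash
python3 -c "
from h import *
print(close_job())"
```

```text
the job is handed in; nothing more can be done
None
```

The job is done and handed in at about 21 s of the 72 s allowed. The pin is seated in the socket and released.

- **Carousel:** I pushed it about 2.6 rad clockwise by one rim post, with the wrist force at 7 N or less in every reading. The big vial ended within about 1° of the pointer, with the pin still in its holder.
- **Finding the socket:** I took the pin nearest the base and put it through the big vial's notch. I felt the notch's inner end to fix the depth, then slid the pin about 6 mm towards +y, which brought the carousel along. The pin then dropped into the socket without resistance.
- **Seating:** Downward motion stopped with the collar on the disc, at about 3.7 N. The tip was then about 8 mm above the table, which is the fully home height.
- **Last checks:** The final pictures show the pin upright with its collar on the disc, the gripper clear, and the beaker standing where it was. The last pictures I viewed did not show the flask or the tub, but the arm never went near them. The wrist force read zero after letting go.
- **Disagreements:** The hub position from different camera views differed by up to about 6 mm. The pin's offset in the grip also differed by about 3 mm between looks. I settled the depth by touching the notch's inner end instead.

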